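# Refill the wind light and ram the candles home

## Task

Refill the wind light: stand the fresh yellow candle in the clear tube on top of the old red stub and let go of it. Then stand the wooden packing stick upright on the bench and let go, take it again, and with the stick push candle and stub all the way down the tube until they bottom out, with a firm final press but without ramming hard. Finally take the stick out and leave it on the bench clear of the tube; do not disturb the dish, funnel, awl or tweezers.

Things in the scene. Friction and masses are not known exactly. Their poses are not given: they have to be found in the camera images.
- tube_mouth (a point): Centre of the open top rim of the wind light, a fixed upright clear tube: outer diameter 52, bore 44, rim 140 above the bench, on a steel foot 90 wide and 8 high with a steel sleeve 60 wide up to 36. z up.
- tube: The same wind light; origin on the bench at the foot's centre, z up. The tube's inner floor is hidden in the sleeve at a height that differs each time: once packed home, the candle's top lies 24 to 36 below the rim; only the push back of the bottom tells where.
- stub (a joint): Old red candle stub (41 diameter, 20 high) jammed in the tube. Value: m above its hidden floor, 0 = bottomed out; 0.060 to 0.068 at the start, its top then 26 to 46 mm below the rim. Slides down stiffly at about 5 N, stays where left. Home: under 0.003 left. A firm press is 10 N or more there; keep the force on the candle below 80 N.
- candle_center (a point): Centre of the fresh candle, a solid yellow cylinder of diameter 40 and height 70 that stands upright on the bench; about 85 g. z along its length. It fits in the tube with 2 of play all round and, standing on the stub, at first sticks out 24 to 44 above the rim.
- candle: The same candle; origin at the centre of its underside, z along its length, up.
- stick_center (a point): Centre of the packing stick, a square wooden bar 120 long, 26 x 26 in section, both ends alike and flat, with a blue band near each end; about 70 g. It lies flat on the bench at the start, its length (own x axis) pointing roughly away from the robot. It is stable standing on either end.
- stick: The same stick; origin in the middle of the long face that it lies on at the start, x along its length, z towards the opposite face.
- dish: Bystander: small glass dish, rim diameter 90, 30 high; origin at the centre of its underside.
- funnel: Bystander: blue funnel standing mouth down, 84 diameter, 85 high; origin at the centre of its underside.
- awl: Bystander: awl lying flat, wooden handle 85 long, spike towards its own x, 155 in all; origin at the handle's butt end on the axis.
- tweezers: Bystander: steel tweezers lying flat, 130 long; origin at the middle, on the bench.
Not all that is in view belongs to the job. Leave any black look-alike of the stick alone. Of the things that look like the candle, take the one that is farthest to the robot's right at the start.

How it is judged (in metres and radians):
On the way, in this order (a step that is already met when the one before it is completed fails the run):
1. the fresh candle stands upright in the tube on the stub, released (horizontal distance between candle_center and tube_mouth below 0.006 m and angle between candle's own z axis and vertical below 0.12 rad and z of candle_center in the frame of tube_mouth below 0.013 m and contact force between candle and the fingers below 0.1 N and linear speed of candle below 0.02 m/s), for 0.2 s.
2. the stick stands upright on the bench by itself, released ((angle between stick's own x axis and vertical below 0.06 rad or angle between stick's own x axis and vertical above 3.08 rad) and height (world z) of stick_center below 0.066 m and contact force between stick and the fingers below 0.1 N and linear speed of stick below 0.02 m/s), for 0.2 s.
3. the stick presses candle and stub firmly (10 N or more) on the bottom (horizontal distance between candle_center and tube_mouth below 0.006 m and angle between candle's own z axis and vertical below 0.12 rad and value of joint stub below 0.003 m and contact force between stick and candle above 10 N), for 0.2 s.
At the end, for the whole second after the job is handed in: The stub is within 3 mm of its bottom, the candle stands in the tube (within 6 mm of its axis, under 7 degrees off upright) with its top at least 20 mm below the rim, and the stick rests on the bench, lying or standing, released, its centre more than 70 mm from the tube's axis; all at rest (horizontal distance between candle_center and tube_mouth below 0.006 m and angle between candle's own z axis and vertical below 0.12 rad and value of joint stub below 0.003 m and z of candle_center in the frame of tube_mouth below -0.055 m and height (world z) of stick_center below 0.066 m and horizontal distance between stick_center and tube_mouth above 0.07 m and contact force between stick and the fingers below 0.1 N and contact force between stick and candle below 0.01 N and linear speed of each of stick, candle below 0.02 m/s); the robot touches nothing.
It fails at once if a bystander is shifted by more than 30 mm (distance of any of dish, funnel, awl, tweezers from where it was at the start of the episode above 0.03 m).
It fails at once if the candle is rammed: more than 80 N on it from the stick (contact force between stick and candle above 80 N).
It fails at once if the candle is pushed down with the fingers in place of the stick (value of joint stub below 0.045 m and contact force between candle and the fingers above 0.5 N).
It also fails if it takes over 72 s, if anything falls off the work surface, if the arm or the gripper's body presses on something with over 40 N, if the wrist force passes 120 N, or if a joint passes its speed limit or range.

## Robot

A 7-joint arm with a two-finger parallel gripper is mounted at the origin on the work surface. World frame = base frame: x ahead of the robot, y to its left, z up, the work surface at z = 0. Lengths are in mm, angles in rad, forces in N, time in s.
With the tool pointing down it reaches from about 400 to 875 mm from the base axis. Payload 4.4 kg.
Tool frame: the origin (TCP) lies on the centre line of the jaws, within the pads' length; the fingertips stand 8 mm ahead of it and the grasp point (between the pads) lies 11 mm behind it; x points along the fingers, z is the direction in which the jaws open and shut, and the axes are right-handed (so a half turn about x gives the same grasp; the last joint's range is limited). The gripper opens to 85 mm and grips with 20 to 120 N. Pads are 22 mm wide; open, the fingers measure 114 mm over their backs; the gripper's body (76 mm by 85 mm) begins 54 mm behind the grasp point. The pads swing forward as they close: fully open they stand 13 mm farther back than shut.
Start: joints at [1.235, 0.628, 0.038, 1.517, -0.027, 0.996, -0.02], TCP at [173.279, -626.492, 207.213] pointing down, gripper open.
Joint ranges: [-3.06, 3.06], [-0.37, 2.12], [-1.25, 1.32], [0.18, 2.47], [-1.1, 4.24], [0.23, 1.98], [-2.94, 2.94]. Speed limits (rad/s): [2.57, 2.57, 3.14, 3.14, 3.14, 3.14, 3.14].

## Interface

Orientations are given as [roll, pitch, yaw] about the fixed x, y, z axes, in that order (R = Rz(yaw) Ry(pitch) Rx(roll)).
In Python, from cell import ctrl, get_image, camera_params gives the robot as it stands. The module is installed in compiled form; this text tells all that it offers.
- The arm moves only by the shell command python3 -m handwheel 'ROWS'. ROWS is text: rows parted by semicolons, each of 7 numbers parted by spaces: the opening, from -1 (shut) to 1 (fully open), then the shift along the tool's x, y, z in mm, then the turn, a rotation vector about the tool's x, y, z in rad. In form: grip x y z wx wy wz; .... A call has 1 to 10 rows; each row shifts and turns the pose as measured when the row begins, along the tool's axes as they then stand; what a row does not reach is not made up. A row lasts 1/10 s, in which the tool goes at most 50 mm and 8.59 degrees, less where a joint would pass 70% of its speed; a pose out of reach is approached as far as the arm can. A call with a gripper value outside its range is refused whole. The fingers move at their own pace and stop on an object; the grip force is fixed at half the most. Time passes only in rows, so rows that do not move let the fingers close. It gives the time, the measured TCP pose, the force and the opening at its end, in the units of the state.
- ctrl.read_state(): the state, without advancing time (a new reading comes with each control period).
- get_image(name): name is "side" or "top"; returns the picture (400x640x3 uint8, blue, green, red); there is no depth.
- camera_params(name): a dict with "fx", "fy", "cx", "cy" (pixels), "k1" (the pictures are not rectified: a ray, as slopes to the right and down, at radius r is drawn at 1 + k1 r^2 times it, then the intrinsics apply), "eye" and "orientation" of the camera in the world. Camera axes: x right, y up, looking along -z (the intrinsics and any distortion apply to the point x, -y, -z); pixel columns grow to the right and rows downward; lengths in mm; the calibration is good to about 2 mm. A picture is of the moment at which its call begins. camera_params takes no time and is no camera call.
- ctrl.finish_job(): hands the job in, once; it reports no verdict.
The state is a dict: "clock": time; "qpos": joint angles; "qd": joint speeds; "tau": joint torques, N m; "eef_pos": TCP position; "tool_rot": TCP orientation; "force": force on the tool from outside, world axes, zero at the start; "torque": the same for the moment, N m; "width": finger opening in mm.
Only numpy, scipy, OpenCV 4.12 (cv2) and the standard library are available. Lean on these libraries where they do the work, as an engineer would, in place of code of your own. Each camera call takes 0.05 s, during which the arm holds its last target.

## Working session

There is one attempt and no reset: what is moved stays moved. The work goes in short steps, Python scripts to look and compute and a shell command to move; the robot and the scene stay as the last step left them, time stands still between calls to the robot, and variables do not carry over. Pictures are saved under pics/ and viewed, and the job is handed in when it is done.

```bash
mkdir -p pics; ls
cat > h.py <<'E'
import numpy as np, cv2
from cell import ctrl, get_image, camera_params
from scipy.spatial.transform import Rotation as R
def P(n):
    p=camera_params(n); return p
E
python3 - <<'E'
from h import *
s=ctrl.read_state()
print({k:np.round(v,3).tolist() for k,v in s.items()})
for n in("side","top"):
    print(n,P(n)); cv2.imwrite(f"pics/{n}0.png",get_image(n))
E
```

```text
pics
{'clock': 0.0, 'qpos': [1.235, 0.629, 0.038, 1.518, -0.027, 0.996, -0.02], 'qd': [-0.001, 0.001, 0.001, 0.001, -0.001, -0.002, -0.001], 'tau': [0.0, -56.34, 1.226, -19.344, 0.011, 0.01, 0.0], 'eef_pos': [173.083, -625.828, 206.299], 'tool_rot': [-3.119, 1.569, 1.863], 'force': [0.053, -1.465, -0.073], 'torque': [0.039, 0.053, -0.015], 'width': 85.617}
side {'fx': 511.1265323905044, 'fy': 511.1265323905044, 'cx': 326.0846593832122, 'cy': 197.67692137916242, 'k1': -0.07005538377027526, 'eye': array([ -71.7221616 ,  670.17836918, 1138.56749865]), 'orientation': array([ 0.70862937,  0.00887291, -2.3729242 ])}
top {'fx': 463.01861856762264, 'fy': 463.01861856762264, 'cx': 314.74942084182095, 'cy': 193.8512400729911, 'k1': 0.02418052377604377, 'eye': array([ 436.83391349,   54.46921835, 1176.1596182 ]), 'orientation': array([ 0.11841953,  0.02346417, -1.57027168])}
```

View pics/side0.png

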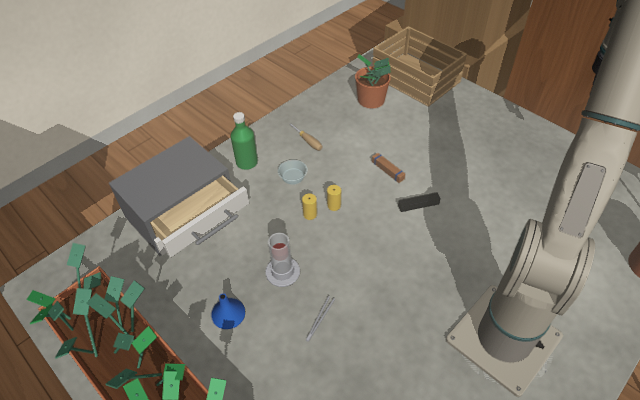

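View pics/top0.png

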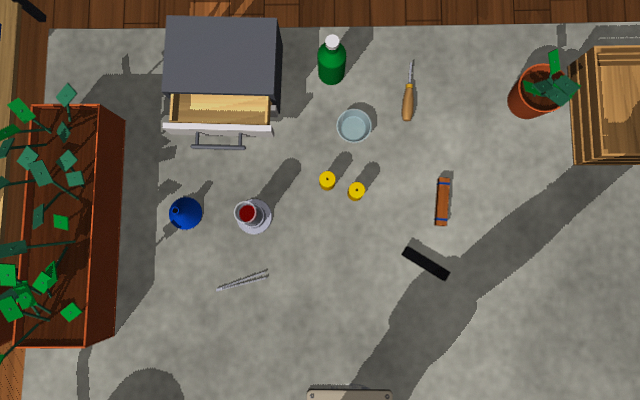

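```bash
cat >> h.py <<'E'
def ray(n,u,v):
    p=P(n); xd=np.array([(u-p['cx'])/p['fx'],(v-p['cy'])/p['fy']])
    x=xd.copy()
    for _ in range(20): x=xd/(1+p['k1']*(x@x))
    d=R.from_euler('xyz',p['orientation']).apply([x[0],-x[1],-1.])
    return np.array(p['eye']),d
def atz(n,u,v,z):
    e,d=ray(n,u,v); return np.round((e+d*(z-e[2])/d[2]),1)
def proj(n,X):
    p=P(n); c=R.from_euler('xyz',p['orientation']).inv().apply(np.atleast_2d(X)-p['eye'])
    a=np.c_[c[:,0],-c[:,1]]/(-c[:,2:]); a=a*(1+p['k1']*(a**2).sum(1,keepdims=True))
    return np.round(np.c_[a[:,0]*p['fx']+p['cx'],a[:,1]*p['fy']+p['cy']],1)
def crop(img,u0,v0,w,h,k,name):
    c=cv2.resize(img[v0:v0+h,u0:u0+w],None,fx=k,fy=k,interpolation=cv2.INTER_CUBIC)
    for i in range(0,w,10):
        cv2.putText(c,str(u0+i) if i%20==0 else '|',(i*k,8),0,.3,(255,255,255),1)
    for i in range(0,h,10): cv2.putText(c,str(v0+i) if i%20==0 else '-',(0,i*k+4),0,.3,(255,255,255),1)
    cv2.imwrite(f'pics/{name}.png',c)
E
python3 - <<'E'
from h import *
print(proj('top',[[173,-626,207],[0,0,0]]),proj('side',[[173,-626,207],[0,0,0]]))
t=cv2.imread('pics/top0.png');s=cv2.imread('pics/side0.png')
crop(t,220,160,240,130,3,'tc');crop(s,250,140,200,150,4,'sc')
E
```

```text
[[676.9 387. ]
 [349.  433.2]] [[584.7 115. ]
 [503.2 337.4]]
```

View pics/tc.png

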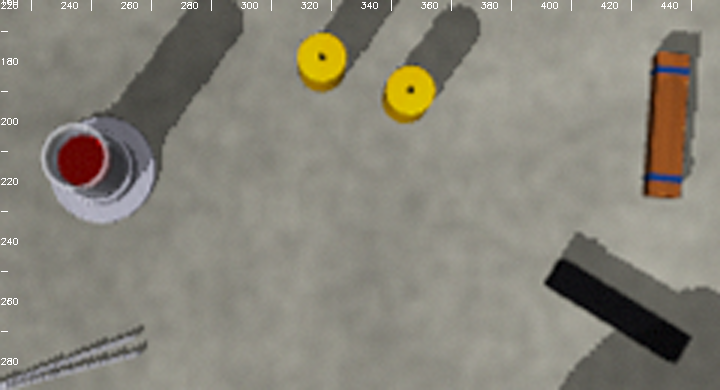

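View pics/sc.png

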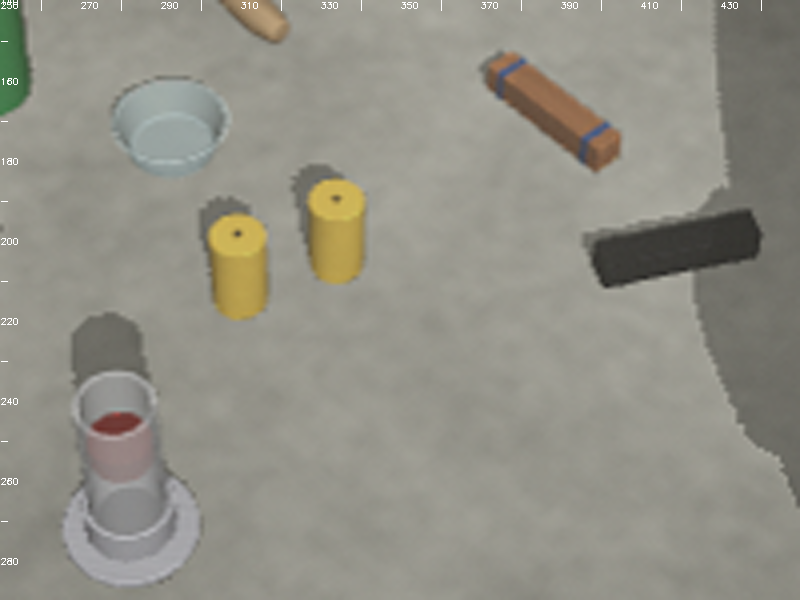

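Run:
```python
from h import *
T=lambda x,y:(220+x/3,160+y/3)
S=lambda x,y:(250+x/4,140+y/4)
print('candle',atz('top',*T(410,90),70),atz('side',*S(336,200),70))
print('other',atz('top',*T(322,57),70),atz('side',*S(238,234),70))
print('mouth',atz('top',*T(75,157),140),atz('side',*S(115,405),140),'foot',atz('top',*T(102.5,168),8))
print('stick',[atz('top',*T(*c),26) for c in((655,53),(691,53),(681,197),(645,195),(668,124.5))])
print([atz('side',*S(*c),26) for c in((514,52),(489,72),(620,130),(590,150))])
print('dish',atz('top',354,125,30),'funnel',atz('top',186,213,0),'awl',atz('top',410,60,0),atz('top',407,120,0),'tw',atz('top',217,290,0),atz('top',269,271,0))
print('bottle',atz('top',332,80,0),'black',atz('top',404,253,0),atz('top',449,275,0))
```

```text
candle [577.6 -20.3  70. ] [575.5 -17.2  70. ]
other [604.5  50.1  70. ] [602.8  52.   70. ]
mouth [518.6 235.8 140. ] [516.2 238.6 140. ] foot [519.7 235.5   8. ]
stick [array([ 613.6, -226.6,   26. ]), array([ 613.5, -256.2,   26. ]), array([ 494.1, -244. ,   26. ]), array([ 495.8, -214.8,   26. ]), array([ 553.9, -235.4,   26. ])]
[array([ 607.5, -251.7,   26. ]), array([ 607.2, -221.7,   26. ]), array([ 496.3, -242.8,   26. ]), array([ 499.7, -211.3,   26. ])]
dish [748.5 -17.9  30. ] funnel [528.2 411.6   0. ] awl [ 930.5 -168.1    0. ] [ 769.  -156.9    0. ] tw [334.9 326.9   0. ] [381.8 197.    0. ]
bottle [878.2  36.9   0. ] black [ 427.  -141.7    0. ] [ 373.1 -251.4    0. ]
```

```bash
cat >> h.py <<'E'
def st():
    s=ctrl.read_state(); M=R.from_euler('xyz',s['tool_rot']).as_matrix()
    print('t',round(s['clock'],2),'p',np.round(s['eef_pos'],1),'q',np.round(s['qpos'],3).tolist(),'F',np.round(s['force'],1),'T',np.round(s['torque'],2),'w',round(s['width'],1)); print(np.round(M,3).tolist())
    return s,M
def go(tgt,Rt=None):
    # shift in current tool axes, total rotvec in tool axes
    s,M=st(); print('shift',np.round(M.T@(np.array(tgt)-s['eef_pos']),1))
    if Rt is not None: print('rotvec',np.round(R.from_matrix(M.T@np.array(Rt)).as_rotvec(),3))
def down(yaw): # jaws (tool z) along angle yaw, tool x down
    z=np.array([np.cos(yaw),np.sin(yaw),0]); x=np.array([0,0,-1.]); return np.c_[x,np.cross(z,x),z]
E
python3 - <<'E'
from h import *
T=lambda x,y:(220+x/3,160+y/3)
S=lambda x,y:(250+x/4,140+y/4)
a=np.linspace(0,6.28,100)
for d in(26,30,34,38,42,46):
    z=140-d
    X=lambda c,r:np.c_[c[0]+r*np.cos(a),c[1]+r*np.sin(a),0*a+z]
    s=proj('side',X((516.2,238.6),20.5)); t=proj('top',X((518.6,235.8),20.5))
    print(d,'side top edge',(s[:,1].min()-140)*4,'topview left edge',(t[:,0].min()-220)*3,(t[:,0].max()-220)*3)
go([576,-19,150],down(0)); go([576,-19,150],down(np.pi))
E
```

```text
26 side top edge 402.4 topview left edge 54.29999999999998 107.40000000000003
30 side top edge 406.4 topview left edge 55.20000000000002 108.30000000000007
34 side top edge 410.0 topview left edge 56.099999999999966 108.90000000000003
38 side top edge 414.0 topview left edge 57.29999999999998 109.80000000000007
42 side top edge 417.6 topview left edge 58.20000000000002 110.69999999999993
46 side top edge 421.20000000000005 topview left edge 59.099999999999966 111.30000000000007
t 0.1 p [ 173.1 -625.9  206.4] q [1.235, 0.629, 0.038, 1.518, -0.027, 0.996, -0.02] F [-0.5 -0.7 -0. ] T [0.02 0.05 0.01] w 85.4
[[-0.0, 0.964, 0.266], [0.002, 0.266, -0.964], [-1.0, -0.0, -0.002]]
shift [  57.2  550.1 -477.5]
rotvec [-1.301e+00 -1.000e-03 -1.000e-03]
t 0.1 p [ 173.1 -625.9  206.4] q [1.235, 0.629, 0.038, 1.518, -0.027, 0.996, -0.02] F [-0.5 -0.7 -0. ] T [0.02 0.05 0.01] w 85.4
[[-0.0, 0.964, 0.266], [0.002, 0.266, -0.964], [-1.0, -0.0, -0.002]]
shift [  57.2  550.1 -477.5]
rotvec [ 1.841e+00 -1.000e-03  2.000e-03]
```

Run:
```python
from h import *
t=cv2.imread('pics/top0.png');s=cv2.imread('pics/side0.png')
a=cv2.resize(t[195:245,225:280],None,fx=10,fy=10,interpolation=cv2.INTER_NEAREST)
b=cv2.resize(s[225:290,260:305],None,fx=8,fy=8,interpolation=cv2.INTER_NEAREST)
c=np.zeros((520,560+370,3),np.uint8); c[:500,:550]=a; c[:520,560:920]=b
cv2.imwrite('pics/tz.png',cv2.resize(c,None,fx=.8,fy=.8))
```

```text
(no output)
```

View pics/tz.png

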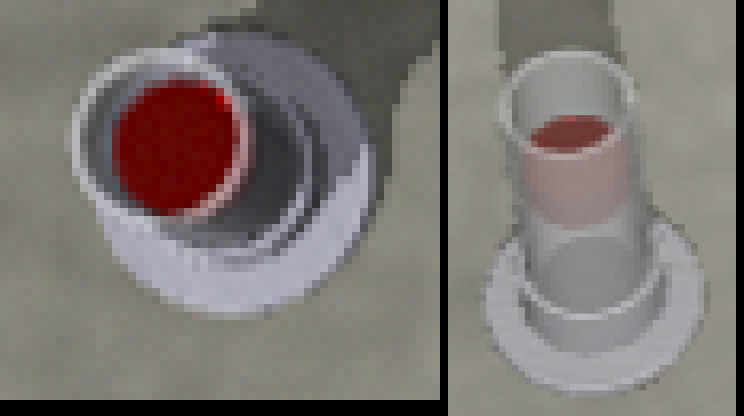

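```bash
python3 -m handwheel '1 0 45 0 -0.07 0 0;1 0 45 0 -0.07 0 0;1 0 45 0 -0.07 0 0;1 0 45 0 -0.07 0 0;1 0 45 0 -0.07 0 0;1 0 45 0 -0.07 0 0'; python3 -c "
from h import *
go([576.5,-18.8,150],down(0))"
```

```text
clock: 0.7
eef_pos: [410.9, -512.6, 201.6]
tool_rot: [-2.404, 1.56, 2.995]
force: [1.3, -0.2, 0.7]
width: 85.6
t 0.7 p [ 410.9 -512.6  201.6] q [0.888, 0.649, -0.068, 1.492, 0.056, 1.011, -0.081] F [ 1.3 -0.2  0.7] T [-0.02 -0.07 -0.01] w 85.6
[[-0.01, 0.773, 0.634], [0.002, 0.634, -0.773], [-1.0, -0.007, -0.008]]
shift [  50.6  441.5 -276.4]
rotvec [-0.884 -0.01   0.003]
```

```bash
python3 -m handwheel '1 0 45 -10 -0.1 0 0;1 0 45 -10 -0.1 0 0;1 0 45 -10 -0.1 0 0;1 0 45 -10 -0.1 0 0;1 0 45 -10 -0.1 0 0;1 0 45 -10 -0.1 0 0;1 0 45 -10 -0.1 0 0;1 0 45 -5 -0.1 0 0'; python3 -c "
from h import *
go([576.5,-18.8,150],down(0))"
```

```text
clock: 1.5
eef_pos: [529.4, -156.7, 197.0]
tool_rot: [2.849, 1.56, 2.801]
force: [0.1, 0.3, -0.3]
width: 85.6
t 1.5 p [ 529.4 -156.7  197. ] q [0.446, 0.519, -0.312, 1.789, 0.198, 0.874, -0.005] F [ 0.1  0.3 -0.3] T [ 0.   -0.03  0.01] w 85.6
[[-0.01, 0.048, 0.999], [0.003, 0.999, -0.048], [-1.0, 0.003, -0.01]]
shift [ 47.  139.8  40.9]
rotvec [-0.048 -0.01  -0.003]
```

```bash
python3 -m handwheel '1 0 35 10 -0.012 0 0;1 0 35 10 -0.012 0 0;1 0 35 10 -0.012 0 0;1 0 35 10 -0.012 -0.01 0;1 0 0 0 0 0 0'; python3 -c "
from h import *
go([576.5,-18.8,150],down(0))
for n in('top','side'): cv2.imwrite(f'pics/{n}1.png',get_image(n))
t=cv2.imread('pics/top1.png');s=cv2.imread('pics/side1.png')
crop(t,280,110,140,130,4,'tc1');crop(s,250,120,170,140,4,'sc1')
"
```

```text
clock: 2.0
eef_pos: [572.3, -2.4, 196.2]
tool_rot: [1.807, 1.561, 1.823]
force: [-0.8, -0.8, 0.9]
width: 85.5
t 2.0 p [572.3  -2.4 196.2] q [0.18, 0.547, -0.335, 1.743, 0.21, 0.889, -0.227] F [-0.8 -0.8  0.9] T [ 0.04 -0.02  0.01] w 85.5
[[-0.002, -0.016, 1.0], [0.009, 1.0, 0.016], [-1.0, 0.009, -0.002]]
shift [ 46.1 -16.9   4.1]
rotvec [ 0.016 -0.002 -0.009]
```

View pics/tc1.png

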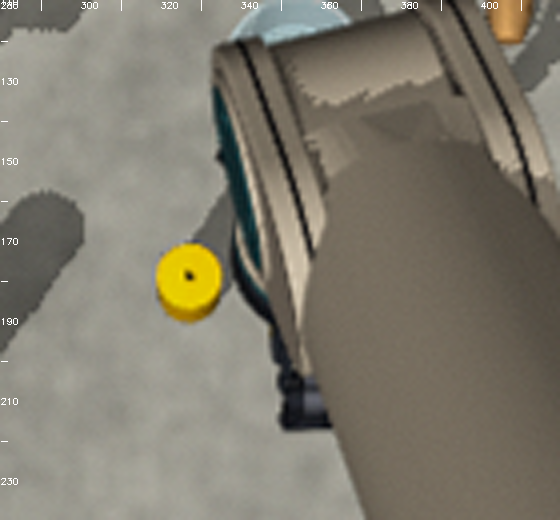

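View pics/sc1.png

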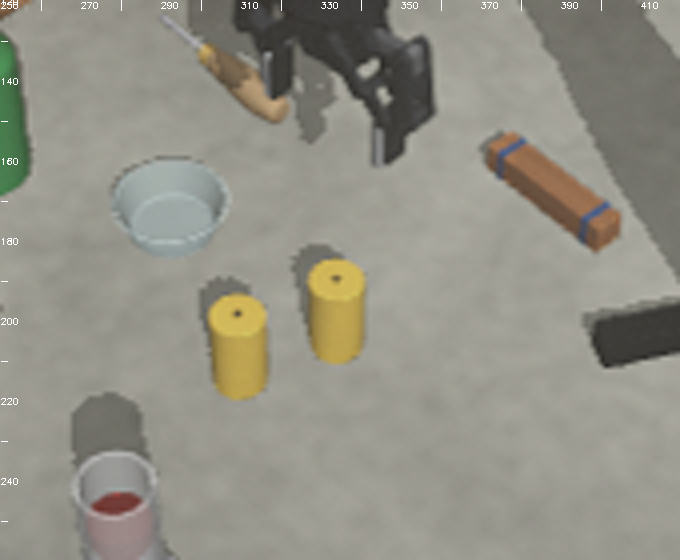

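```bash
python3 -c "
from h import *
for z in(188,201):
  for sx in(-43,43):
    for sy in(-11,11): print(z,sx,sy,(proj('side',[[572.3+sx,-2.4+sy,z]])-[250,120])*4)
"
```

```text
188 -43 -11 [[384.8 198.8]]
188 -43 11 [[361.2 216.8]]
188 43 -11 [[288.8 134. ]]
188 43 11 [[265.6 150.8]]
201 -43 -11 [[385.2 184.4]]
201 -43 11 [[361.6 202.8]]
201 43 -11 [[288.8 119.6]]
201 43 11 [[265.2 136.8]]
```

```bash
python3 -c "
from h import *
s=cv2.imread('pics/side1.png')
crop(s,300,110,70,60,10,'sc1b')
"
```

```text
(no output)
```

View pics/sc1b.png

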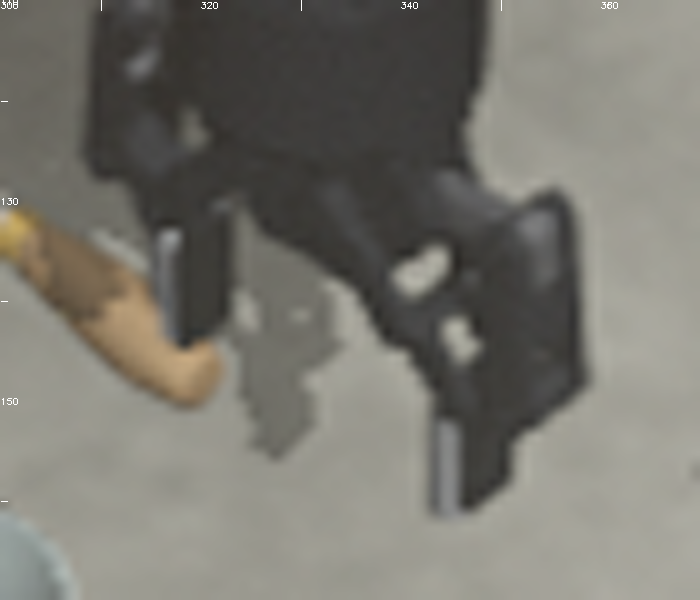

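```bash
python3 -c "
from h import *
for z in(190,201,220,240,260,280):
    print(z,proj('top',[[515,-13,z],[515,9,z]]).tolist(),proj('side',[[529.3,8.6,z],[615.3,8.6,z]]).tolist())
st()
t=cv2.imread('pics/top1.png')
crop(t,335,180,50,50,12,'tc1b')
"
```

```text
190 [[357.3, 212.0], [346.9, 212.0]] [[340.3, 173.7], [316.4, 157.2]]
201 [[357.6, 211.6], [347.2, 211.6]] [[340.4, 170.7], [316.3, 154.2]]
220 [[358.3, 210.9], [347.6, 210.9]] [[340.5, 165.4], [316.1, 148.9]]
240 [[359.0, 210.1], [348.1, 210.1]] [[340.6, 159.8], [315.9, 143.3]]
260 [[359.7, 209.2], [348.6, 209.2]] [[340.7, 154.0], [315.7, 137.5]]
280 [[360.4, 208.3], [349.1, 208.4]] [[340.8, 148.1], [315.5, 131.6]]
t 2.1 p [571.2  -8.8 195.7] q [0.184, 0.546, -0.33, 1.744, 0.212, 0.89, -0.226] F [ 0.9 -0.7 -0. ] T [-0.03  0.   -0.01] w 84.9
[[-0.004, -0.009, 1.0], [0.005, 1.0, 0.009], [-1.0, 0.005, -0.004]]
```

View pics/tc1b.png

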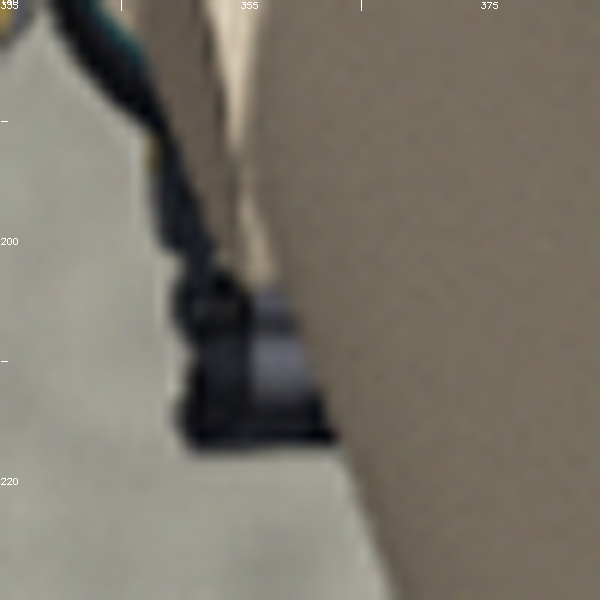

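View pics/side1.png

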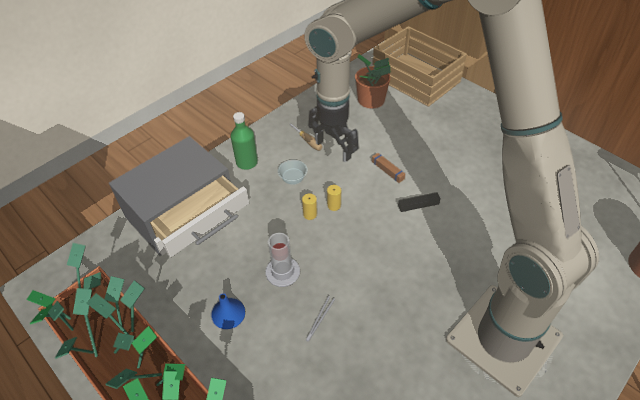

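```bash
python3 -c "
from h import *
s=atz('top',291.7,164,0);print('tubeshadow',s, 'per mm',(s-[518,236.5,0])/140)
s=atz('side',277,226,0);print(s)
k=(atz('top',374,167,0)-[577,-19,0])/70; print(k)
for u,v in((327,155),(326,152)): print(atz('side',u,v,0))
"
```

```text
tubeshadow [654.5 141.7   0. ] per mm [ 0.975      -0.67714286  0.        ]
[641.  145.9   0. ]
[ 0.98428571 -0.72857143  0.        ]
[ 735.5 -154.1    0. ]
[ 747.2 -161.7    0. ]
```

```bash
python3 -m handwheel '1 40 0 0 0 0 0;1 40 0 0 0 0 0;1 15 0 0 0 0 0;1 0 0 0 0 0 0;1 0 0 0 0 0 0'; python3 -c "
from h import *
go([576.5,-18.8,100],down(0))
for n in('top','side'): cv2.imwrite(f'pics/{n}2.png',get_image(n))
st()
t=cv2.imread('pics/top2.png');s=cv2.imread('pics/side2.png')
crop(t,300,150,100,80,7,'tc2');crop(s,280,140,100,80,7,'sc2')
"
```

```text
clock: 2.6
eef_pos: [570.8, -18.7, 98.3]
tool_rot: [-2.688, 1.567, -2.691]
force: [0.5, -0.8, 0.8]
width: 84.9
t 2.6 p [570.8 -18.7  98.3] q [0.16, 0.672, -0.277, 1.833, 0.277, 0.678, -0.28] F [ 0.5 -0.8  0.8] T [-0.01 -0.01  0.03] w 84.9
[[-0.004, 0.002, 1.0], [-0.002, 1.0, -0.002], [-1.0, -0.002, -0.004]]
shift [-1.7 -0.1  5.7]
rotvec [-0.002 -0.004  0.002]
t 2.7 p [571.4 -18.4  99.1] q [0.16, 0.671, -0.277, 1.833, 0.277, 0.678, -0.28] F [-0.4 -0.2 -0. ] T [ 0.03  0.05 -0.05] w 85.1
[[-0.002, 0.002, 1.0], [-0.002, 1.0, -0.002], [-1.0, -0.002, -0.002]]
```

View pics/sc2.png

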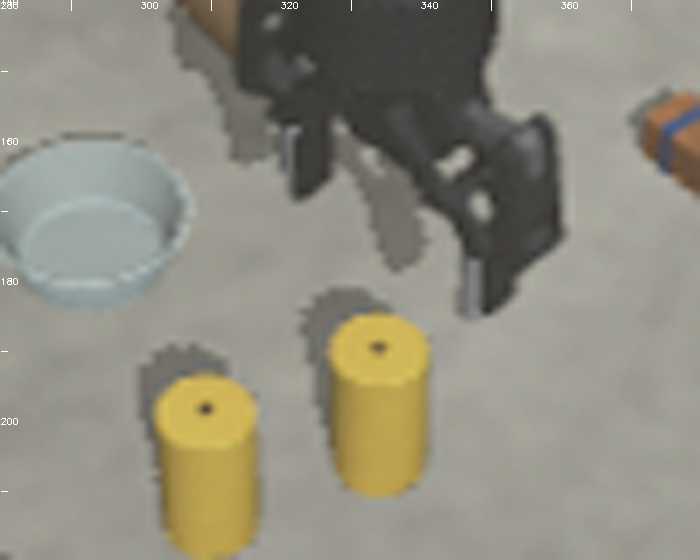

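```bash
python3 -c "
from h import *
for z in(91,104,120,130,140): print(z,proj('side',[[571.3,-7.5,z],[571.3,-18.5,z]]).tolist())
"
```

```text
91 [[332.7, 187.6], [335.5, 185.5]]
104 [[332.7, 184.5], [335.5, 182.3]]
120 [[332.7, 180.5], [335.5, 178.3]]
130 [[332.7, 178.0], [335.5, 175.8]]
140 [[332.7, 175.4], [335.5, 173.3]]
```

View pics/tc2.png

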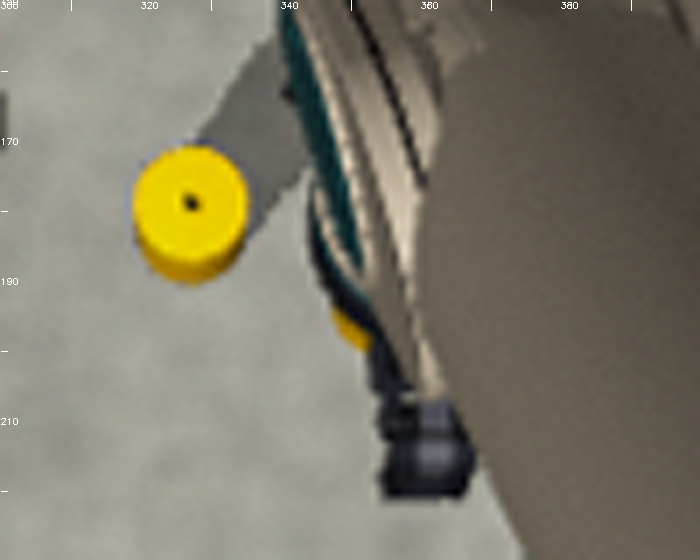

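```bash
python3 -m handwheel '1 20 0 5 0 0 0;1 22 0 0 0 0 0;1 0 0 0 0 0 0;1 0 0 0 0 0 0'; python3 -c "
from h import *
go([576.5,-18.8,56],down(0))
for n in('side',): cv2.imwrite(f'pics/{n}3.png',get_image(n))
st()
s=cv2.imread('pics/side3.png')
crop(s,280,140,100,80,7,'sc3')
"
```

```text
clock: 3.1
eef_pos: [581.4, -19.7, 62.1]
tool_rot: [-0.222, 1.562, -0.227]
force: [0.7, 0.4, -0.3]
width: 85.7
t 3.1 p [581.4 -19.7  62.1] q [0.144, 0.731, -0.252, 1.838, 0.303, 0.6, -0.301] F [ 0.7  0.4 -0.3] T [ 0.03 -0.01 -0.01] w 85.7
[[0.009, 0.004, 1.0], [-0.002, 1.0, -0.004], [-1.0, -0.002, 0.009]]
shift [ 6.   0.9 -4.9]
rotvec [-0.004  0.009  0.002]
t 3.15 p [581.2 -19.7  62.1] q [0.144, 0.731, -0.252, 1.839, 0.303, 0.6, -0.301] F [-0.4 -0.3  0.1] T [-0.03  0.05  0.  ] w 85.6
[[0.009, 0.004, 1.0], [-0.002, 1.0, -0.004], [-1.0, -0.002, 0.009]]
```

View pics/sc3.png

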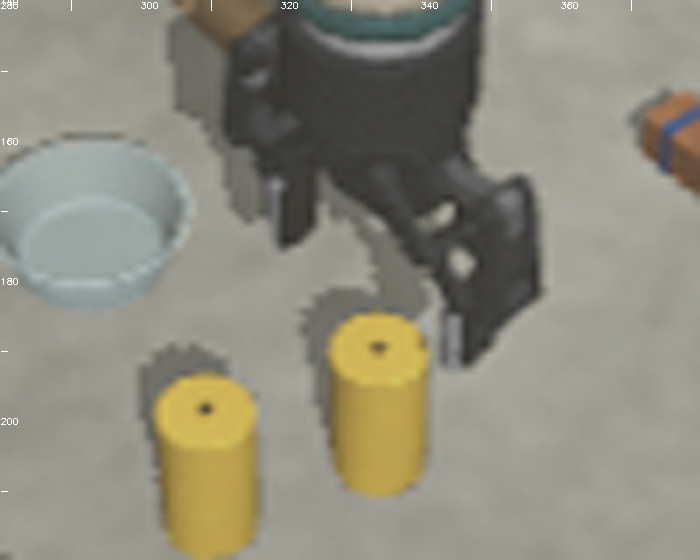

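```bash
python3 -c "
from h import *
print(atz('side',340,183,0))
print(atz('side',331.6,183.4,67),atz('side',331.6,183.4,97))
k=np.array([.96,-.70])
# light calib: candle shadow far edge in side
for z in (60,67,80,97,110): print(z,proj('side',[[581-43,-9,z],[581-43+.95*z,-20-.7*z,0]]).tolist())
cv2.imwrite('pics/top3.png',get_image('top'))
crop(cv2.imread('pics/top3.png'),320,150,100,80,7,'tc3')
"
```

```text
[624.1 -95.    0. ]
[599.3 -32.5  67. ] [580.5 -12.8  97. ]
60 [[341.8, 201.0], [339.6, 194.0]]
67 [[341.8, 199.4], [339.1, 192.0]]
80 [[341.9, 196.3], [338.1, 188.2]]
97 [[342.0, 192.2], [336.9, 183.2]]
110 [[342.1, 189.0], [336.0, 179.5]]
```

View pics/tc3.png

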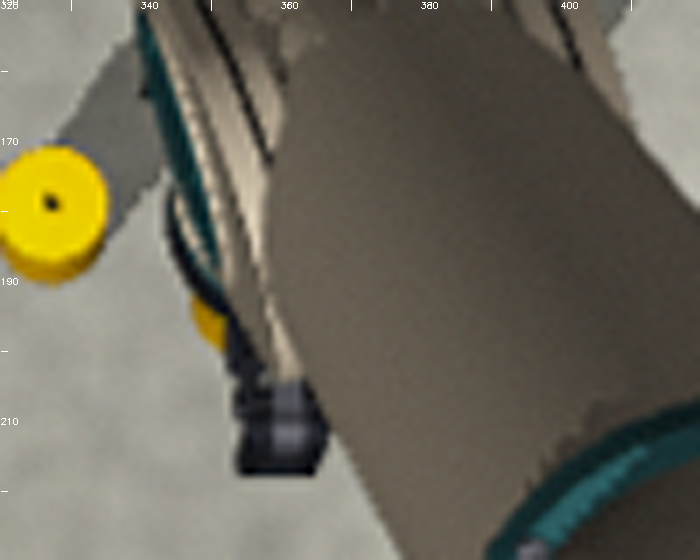

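```bash
python3 -m handwheel '1 15 0 -4 0 0.009 0;1 15 0 0 0 0 0;1 0 0 0 0 0 0;1 0 0 0 0 0 0'; python3 -c "
from h import *
go([576.5,-18.8,56],down(0))
for n in('side',): cv2.imwrite(f'pics/{n}4.png',get_image(n))
s=cv2.imread('pics/side4.png')
crop(s,280,140,100,80,7,'sc4')
"
```

```text
clock: 3.6
eef_pos: [578.5, -19.7, 32.8]
tool_rot: [-0.582, 1.567, -0.586]
force: [0.2, 0.3, 0.0]
width: 85.2
t 3.6 p [578.5 -19.7  32.8] q [0.131, 0.776, -0.232, 1.853, 0.32, 0.546, -0.316] F [0.2 0.3 0. ] T [-0.03 -0.03  0.01] w 85.2
[[0.003, 0.005, 1.0], [-0.002, 1.0, -0.005], [-1.0, -0.002, 0.003]]
shift [-23.2   0.8  -1.9]
rotvec [-0.005  0.003  0.002]
```

View pics/sc4.png

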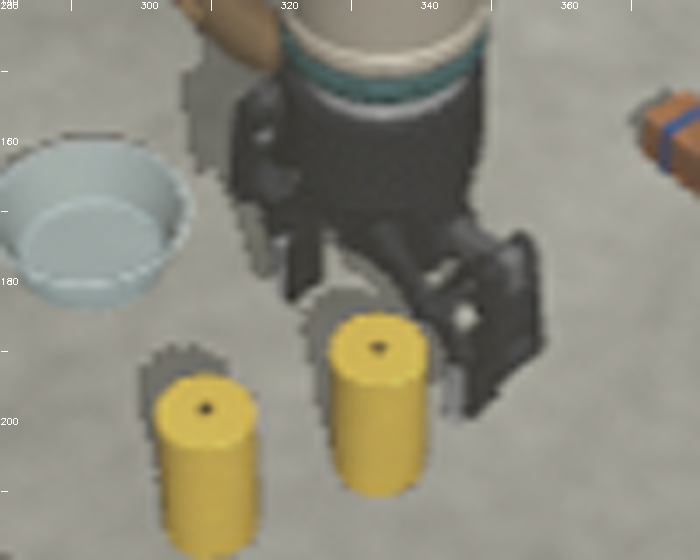

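```bash
python3 -c "
from h import *
for z in (60,110,130): print(atz('top',353.7,215,z),atz('top',366.5,215,z))
"
```

```text
[518.1 -13.2  60. ] [518.1 -43.9  60. ]
[514.5 -10.2 110. ] [514.4 -39.5 110. ]
[513.   -8.9 130. ] [513.  -37.8 130. ]
```

```bash
python3 -m handwheel '1 6 1 -1 0 0 0;1 0 0 0 0 0 0;0.3 0 0 0 0 0 0;0 0 0 0 0 0 0;-0.2 0 0 0 0 0 0;-0.5 0 0 0 0 0 0;-0.5 0 0 0 0 0 0;-0.5 0 0 0 0 0 0'; python3 -c "
from h import *
st()
for n in('side',): cv2.imwrite(f'pics/{n}5.png',get_image(n))
s=cv2.imread('pics/side5.png')
crop(s,280,140,100,80,7,'sc5')
"
```

```text
clock: 4.45
eef_pos: [578.4, -18.6, 28.1]
tool_rot: [-0.351, 1.565, -0.355]
force: [0.1, -0.2, -0.9]
width: 38.0
t 4.45 p [578.4 -18.6  28.1] q [0.127, 0.782, -0.228, 1.858, 0.323, 0.532, -0.321] F [ 0.1 -0.2 -0.9] T [-0.04  0.02  0.06] w 38.0
[[0.006, 0.005, 1.0], [-0.002, 1.0, -0.005], [-1.0, -0.002, 0.006]]
```

View pics/sc5.png

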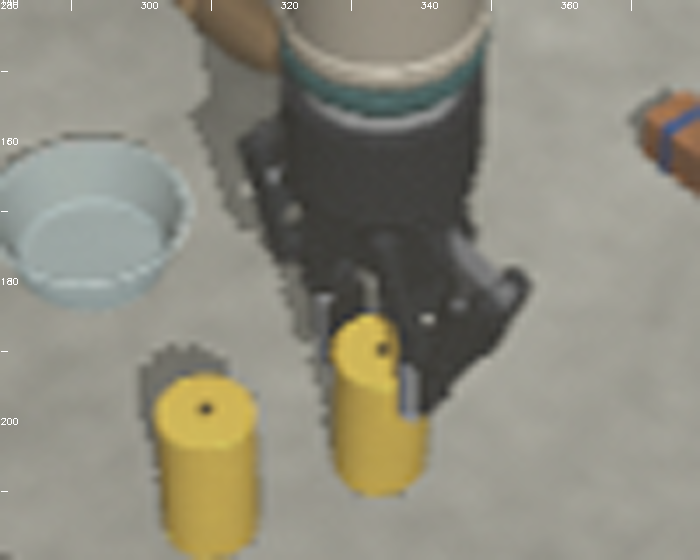

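```bash
python3 -m handwheel '-0.5 0 0 0 0 0 0;-0.5 0 0 0 0 0 0;-0.5 0 0 0 0 0 0'; python3 -c "
from h import *
st()
for z in(20,36,45,55,60,70): print(z,((proj('side',[[556,-17,z],[556,-6,z],[576,-17,z]])-[280,140])*7).tolist())
for n in('side','top'): cv2.imwrite(f'pics/{n}6.png',get_image(n))
s=cv2.imread('pics/side6.png')
crop(s,315,160,50,50,14,'sc6')
crop(cv2.imread('pics/top6.png'),320,150,100,80,7,'tc6')
"
```

```text
clock: 4.8
eef_pos: [578.4, -18.5, 28.1]
tool_rot: [-0.345, 1.565, -0.349]
force: [1.0, 0.1, -0.2]
width: 38.0
t 4.8 p [578.4 -18.5  28.1] q [0.127, 0.782, -0.228, 1.857, 0.323, 0.533, -0.321] F [ 1.   0.1 -0.2] T [0.06 0.03 0.02] w 38.0
[[0.006, 0.005, 1.0], [-0.002, 1.0, -0.005], [-1.0, -0.002, 0.006]]
20 [[412.29999999999984, 456.3999999999999], [393.3999999999999, 471.80000000000007], [376.6000000000001, 430.5]]
36 [[412.29999999999984, 431.19999999999993], [394.1000000000001, 445.8999999999999], [376.6000000000001, 405.30000000000007]]
45 [[413.0, 416.5], [394.1000000000001, 431.8999999999999], [376.6000000000001, 390.6000000000001]]
55 [[413.0, 400.3999999999999], [394.1000000000001, 415.80000000000007], [376.6000000000001, 374.5]]
60 [[413.0, 392.0], [394.1000000000001, 407.3999999999999], [376.6000000000001, 366.1000000000001]]
70 [[413.70000000000016, 375.8999999999999], [394.1000000000001, 390.6000000000001], [376.6000000000001, 349.30000000000007]]
```

View pics/sc6.png

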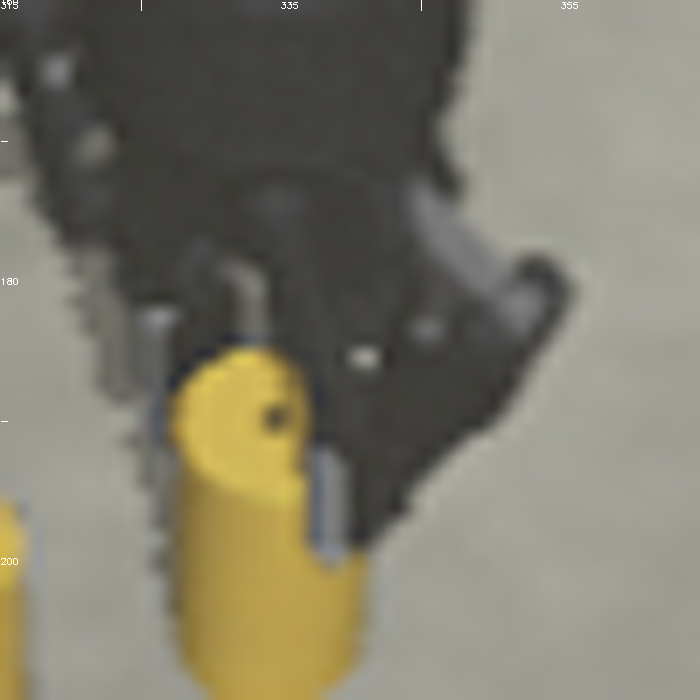

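View pics/tc6.png

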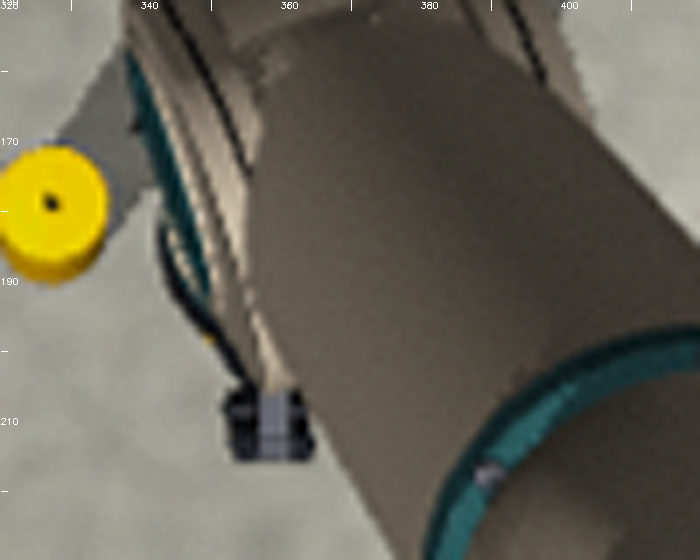

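```bash
python3 -m handwheel '-0.5 -20 0 0 0 0 0;-0.5 -30 0 0 0 0 0;-0.5 -30 0 0 0 0 0;-0.5 -30 0 0 0 0 0;-0.5 -30 0 0 0 0 0;-0.5 -20 0 0 0 0 0;-0.5 0 0 0 0 0 0'; python3 -c "
from h import *
st()
cv2.imwrite('pics/side7.png',get_image('side'))
go([519,237.5,188],down(0))
"
```

```text
clock: 5.6
eef_pos: [575.1, -18.3, 191.2]
tool_rot: [-2.127, 1.568, -2.131]
force: [0.5, 0.6, -1.0]
width: 38.0
t 5.6 p [575.1 -18.3 191.2] q [0.192, 0.555, -0.323, 1.742, 0.221, 0.882, -0.232] F [ 0.5  0.6 -1. ] T [ 0.04 -0.   -0.01] w 38.0
[[-0.001, 0.004, 1.0], [-0.002, 1.0, -0.004], [-1.0, -0.002, -0.001]]
t 5.65 p [574.1 -18.5 189.8] q [0.192, 0.557, -0.323, 1.743, 0.222, 0.881, -0.232] F [-0.3 -0.4 -1.1] T [ 0.01 -0.    0.03] w 38.2
[[-0.004, 0.004, 1.0], [-0.002, 1.0, -0.004], [-1.0, -0.002, -0.004]]
shift [  1.5 255.7 -56.2]
rotvec [-0.004 -0.004  0.002]
```

View pics/side7.png

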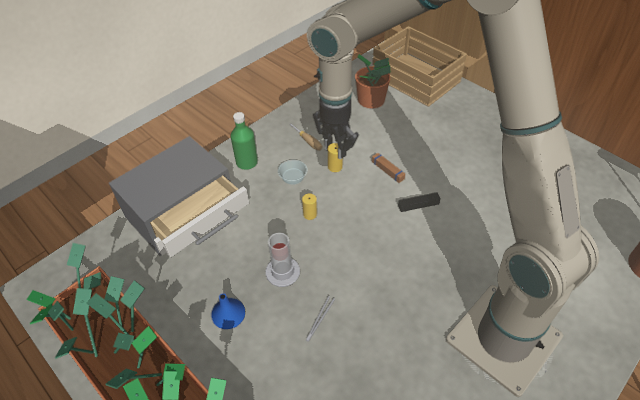

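```bash
python3 -m handwheel '-0.5 0 30 -7 0 0 0;-0.5 0 32 -7 0 0 0;-0.5 0 32 -7 0 0 0;-0.5 0 32 -7 0 0 0;-0.5 0 32 -7 0 0 0;-0.5 0 32 -7 0 0 0;-0.5 0 32 -7 0 0 0;-0.5 0 20 -5 0 0 0;-0.5 0 0 0 0 0 0;-0.5 0 0 0 0 0 0'; python3 -c "
from h import *
go([519.2,237.4,190],down(0))
"
```

```text
clock: 6.65
eef_pos: [510.0, 226.1, 171.0]
tool_rot: [-2.743, 1.538, -2.751]
force: [0.7, -0.3, -1.6]
width: 37.9
t 6.65 p [510.  226.1 171. ] q [-0.258, 0.573, -0.32, 1.778, 0.22, 0.86, -0.688] F [ 0.7 -0.3 -1.6] T [ 0.03 -0.08  0.03] w 37.9
[[-0.031, 0.008, 0.999], [-0.013, 1.0, -0.008], [-0.999, -0.013, -0.031]]
shift [-19.4  11.1   8.6]
rotvec [-0.008 -0.031  0.013]
```

```bash
python3 -m handwheel '-0.5 -18 0 0 -0.008 -0.031 0.013;-0.5 -2 11 9 0 0 0;-0.5 0 0 0 0 0 0;-0.5 0 0 0 0 0 0'; python3 -c "
from h import *
go([519.2,237.4,190],down(0))
"
```

```text
clock: 7.05
eef_pos: [519.2, 229.2, 187.5]
tool_rot: [-2.205, 1.562, -2.212]
force: [0.3, -0.9, -1.4]
width: 38.1
t 7.05 p [519.2 229.2 187.5] q [-0.258, 0.552, -0.321, 1.761, 0.222, 0.872, -0.686] F [ 0.3 -0.9 -1.4] T [-0.03 -0.03 -0.02] w 38.1
[[-0.005, 0.007, 1.0], [-0.007, 1.0, -0.007], [-1.0, -0.007, -0.005]]
shift [-2.5  8.2 -0.1]
rotvec [-0.007 -0.005  0.007]
```

```bash
python3 -m handwheel '-0.5 0 8 0 -0.007 -0.005 0.007;-0.5 0 0 0 0 0 0;-0.5 0 0 0 0 0 0'; python3 -c "
from h import *
go([519.2,237.4,190],down(0))
for n in('side','top'): cv2.imwrite(f'pics/{n}8.png',get_image(n))
crop(cv2.imread('pics/side8.png'),240,150,80,90,7,'sc8')
crop(cv2.imread('pics/top8.png'),200,170,90,80,7,'tc8')
"
```

```text
clock: 7.35
eef_pos: [518.6, 234.5, 186.1]
tool_rot: [-2.431, 1.568, -2.434]
force: [0.3, -0.5, -0.1]
width: 37.7
t 7.35 p [518.6 234.5 186.1] q [-0.263, 0.554, -0.324, 1.762, 0.222, 0.864, -0.69] F [ 0.3 -0.5 -0.1] T [ 0.03  0.01 -0.03] w 37.7
[[-0.002, 0.003, 1.0], [-0.002, 1.0, -0.003], [-1.0, -0.002, -0.002]]
shift [-3.9  2.9  0.5]
rotvec [-0.003 -0.002  0.002]
```

View pics/sc8.png

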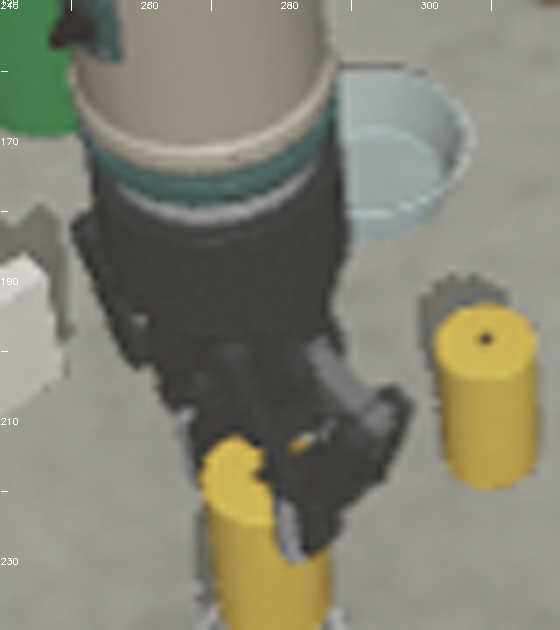

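View pics/tc8.png

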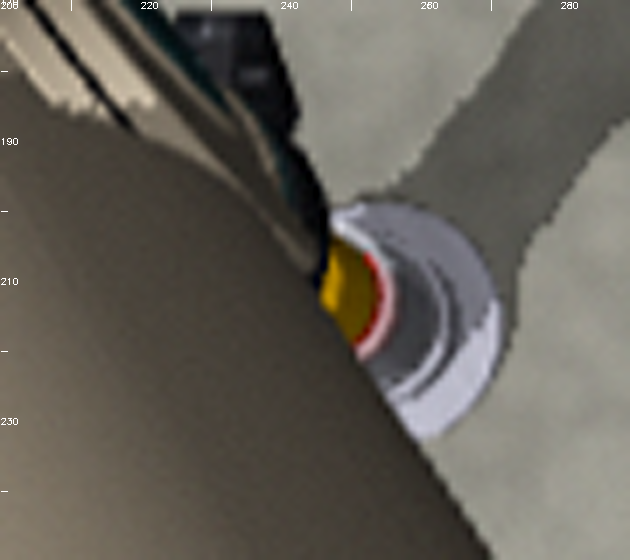

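Need the lower part of the side view.

```bash
python3 -c "
from h import *
crop(cv2.imread('pics/side8.png'),250,205,60,70,9,'sc8b')
print('rim',proj('side',[[516.2,238.6,140]]))
for z in(140,150,158,165): print(z,proj('side',[[516.2+20*np.cos(a),238.6+20*np.sin(a),z] for a in np.arange(0,6.28,.7)]).tolist())
"
```

```text
rim [[278.8 241.2]]
140 [[273.2, 236.6], [270.5, 240.8], [271.7, 245.3], [276.3, 247.9], [282.0, 247.4], [286.2, 243.9], [286.8, 239.3], [283.7, 235.6], [278.3, 234.6]]
150 [[272.8, 234.1], [270.1, 238.4], [271.3, 242.8], [275.9, 245.5], [281.7, 244.9], [285.9, 241.5], [286.6, 236.8], [283.4, 233.1], [277.9, 232.1]]
158 [[272.5, 232.1], [269.8, 236.4], [271.0, 240.9], [275.6, 243.5], [281.5, 242.9], [285.7, 239.5], [286.3, 234.8], [283.1, 231.1], [277.7, 230.1]]
165 [[272.2, 230.4], [269.5, 234.6], [270.8, 239.1], [275.4, 241.8], [281.2, 241.2], [285.5, 237.7], [286.1, 233.1], [282.9, 229.4], [277.4, 228.4]]
```

View pics/sc8b.png

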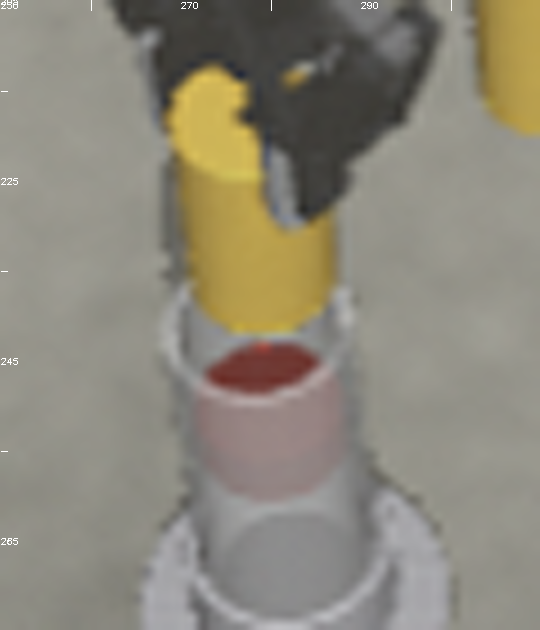

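```bash
python3 -c "
from h import *
crop(cv2.imread('pics/top8.png'),240,195,35,35,18,'tc8b')
a=np.arange(-1.6,1.0,.3)
for z in(158,162):
  print(z,((proj('top',[[518.6+20*np.sin(t),235.8-20*np.cos(t),z] for t in a])-[240,195])*18).round().tolist())
print(((proj('top',[[518.6+22*np.sin(t),235.8-22*np.cos(t),140] for t in a])-[240,195])*18).round().tolist())
"
```

```text
158 [[58.0, 463.0], [106.0, 457.0], [149.0, 437.0], [187.0, 405.0], [214.0, 364.0], [227.0, 317.0], [225.0, 268.0], [209.0, 223.0], [180.0, 184.0]]
162 [[50.0, 461.0], [99.0, 455.0], [144.0, 436.0], [182.0, 403.0], [209.0, 362.0], [221.0, 313.0], [220.0, 265.0], [203.0, 220.0], [175.0, 182.0]]
[[81.0, 488.0], [133.0, 482.0], [182.0, 461.0], [223.0, 425.0], [250.0, 380.0], [265.0, 329.0], [263.0, 277.0], [245.0, 229.0], [214.0, 185.0]]
```

View pics/tc8b.png

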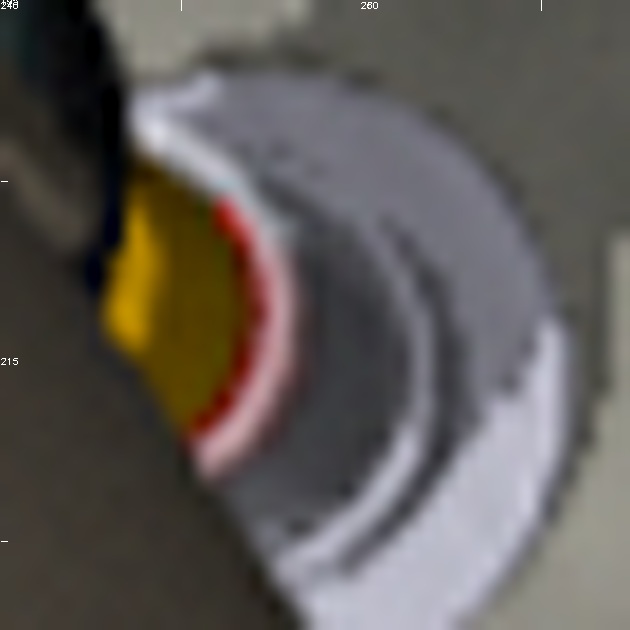

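```bash
python3 -m handwheel '-0.5 0 4 1 -0.003 -0.002 0.002;-0.5 0 0 0 0 0 0;-0.5 0 0 0 0 0 0'; python3 -c "
from h import *
go([519.2,237.4,190],down(0))
"
```

```text
clock: 7.75
eef_pos: [519.7, 239.3, 186.3]
tool_rot: [1.305, 1.57, 1.306]
force: [0.3, -0.1, -1.6]
width: 37.9
t 7.75 p [519.7 239.3 186.3] q [-0.268, 0.556, -0.325, 1.758, 0.223, 0.864, -0.692] F [ 0.3 -0.1 -1.6] T [ 0.01 -0.05 -0.01] w 37.9
[[0.0, -0.001, 1.0], [0.001, 1.0, 0.001], [-1.0, 0.001, 0.0]]
shift [-3.7 -1.9 -0.5]
rotvec [ 0.001  0.    -0.001]
```

```bash
python3 -m handwheel '-0.5 6 -1.5 -0.5 0 0 0;-0.5 4 0 0 0 0 0;-0.5 0 0 0 0 0 0;-0.5 0 0 0 0 0 0'; python3 -c "
from h import *
go([519.2,237.4,168],down(0))
cv2.imwrite('pics/side9.png',get_image('side'));cv2.imwrite('pics/top9.png',get_image('top'))
c=cv2.imread('pics/side9.png')[205:275,250:310];d=cv2.imread('pics/top9.png')[195:230,240:275]
m=np.zeros((560,1000,3),np.uint8);m[:560,:480]=cv2.resize(c,(480,560),interpolation=2);m[:500,500:]=cv2.resize(d,(500,500),interpolation=2)
cv2.imwrite('pics/m9.png',cv2.resize(m,(800,448)))
"
```

```text
clock: 8.15
eef_pos: [518.9, 237.5, 175.1]
tool_rot: [2.313, 1.57, 2.315]
force: [0.4, -0.3, -1.2]
width: 37.6
t 8.15 p [518.9 237.5 175.1] q [-0.269, 0.568, -0.321, 1.773, 0.23, 0.838, -0.696] F [ 0.4 -0.3 -1.2] T [-0.04  0.01 -0.01] w 37.6
[[-0.0, -0.001, 1.0], [0.0, 1.0, 0.001], [-1.0, 0.0, -0.0]]
shift [ 7.1 -0.1  0.3]
rotvec [ 0.001 -0.    -0.   ]
```

View pics/m9.png

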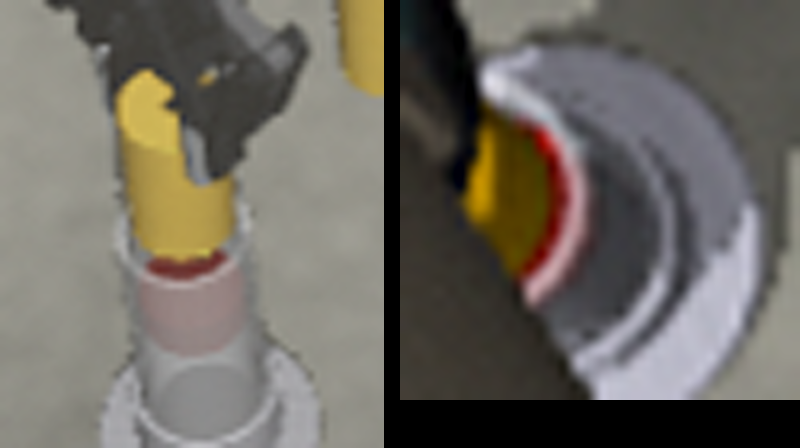

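```bash
python3 -m handwheel '-0.5 5 0 0 0 0 0;-0.5 5 0 0 0 0 0;-0.5 5 0 0 0 0 0;-0.5 0 0 0 0 0 0'; python3 -c "
from h import *
go([519.2,237.4,160],down(0))
cv2.imwrite('pics/side10.png',get_image('side'));crop(cv2.imread('pics/side10.png'),250,205,60,70,8,'sc10')
"
```

```text
clock: 8.65
eef_pos: [519.1, 237.6, 159.1]
tool_rot: [1.324, 1.57, 1.326]
force: [-1.1, 0.4, -1.9]
width: 38.0
t 8.65 p [519.1 237.6 159.1] q [-0.274, 0.588, -0.314, 1.789, 0.24, 0.802, -0.705] F [-1.1  0.4 -1.9] T [0.01 0.07 0.  ] w 38.0
[[0.0, -0.001, 1.0], [0.001, 1.0, 0.001], [-1.0, 0.001, 0.0]]
shift [-0.9 -0.2  0.1]
rotvec [ 0.001  0.    -0.001]
```

View pics/sc10.png

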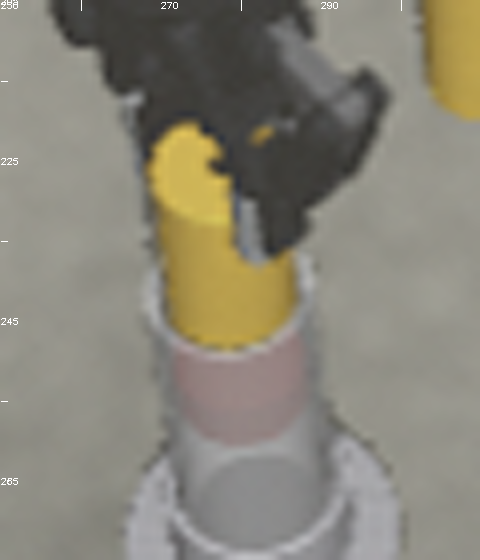

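```bash
python3 -m handwheel '-0.5 6 0 0 0 0 0;-0.5 6 0 0 0 0 0;-0.5 4 0 0 0 0 0;-0.5 0 0 0 0 0 0'; python3 -c "
from h import *
go([519.2,237.4,140],down(0))"; python3 -m handwheel '-0.5 3 0 0 0 0 0;-0.5 0 0 0 0 0 0'
```

```text
clock: 9.1
eef_pos: [519.4, 237.9, 142.0]
tool_rot: [0.905, 1.57, 0.906]
force: [0.6, -0.3, -0.7]
width: 37.8
t 9.1 p [519.4 237.9 142. ] q [-0.281, 0.61, -0.305, 1.804, 0.251, 0.764, -0.715] F [ 0.6 -0.3 -0.7] T [ 0.03 -0.   -0.01] w 37.8
[[0.001, -0.001, 1.0], [0.001, 1.0, 0.001], [-1.0, 0.001, 0.001]]
shift [ 2.  -0.5 -0.2]
rotvec [ 0.001  0.001 -0.001]
clock: 9.3
eef_pos: [519.3, 237.9, 138.6]
tool_rot: [1.031, 1.57, 1.032]
force: [-0.1, -1.1, -1.5]
width: 37.9
```

```bash
python3 -m handwheel '-0.5 2 0 0 0 0 0;-0.5 0 0 0 0 0 0'|grep -E 'eef|force'; python3 -m handwheel '-0.5 2 0 0 0 0 0;-0.5 0 0 0 0 0 0'|grep -E 'eef|force';python3 -m handwheel '-0.5 2 0 0 0 0 0;-0.5 0 0 0 0 0 0'|grep -E 'eef|force'; python3 -c "
from h import *
cv2.imwrite('pics/side11.png',get_image('side'));crop(cv2.imread('pics/side11.png'),250,205,60,70,8,'sc11')
"
```

```text
eef_pos: [519.5, 238.0, 136.6]
force: [-0.3, -0.9, -2.0]
eef_pos: [519.7, 238.1, 134.7]
force: [0.2, 0.3, -1.4]
eef_pos: [519.7, 238.1, 132.6]
force: [0.2, 0.2, -2.0]
```

View pics/sc11.png

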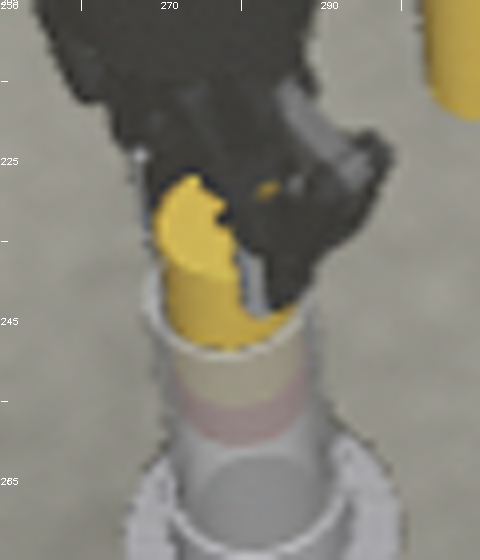

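```bash
for i in 1 2; do :; done; python3 -m handwheel '-0.5 1.5 0 0 0 0 0;-0.5 0 0 0 0 0 0'|grep -E 'eef|force'; python3 -m handwheel '-0.5 1.5 0 0 0 0 0;-0.5 0 0 0 0 0 0'|grep -E 'eef|force'
```

```text
eef_pos: [520.1, 238.5, 131.6]
force: [0.3, -0.9, -0.7]
eef_pos: [520.3, 238.6, 130.5]
force: [-0.1, 0.8, -1.6]
```

```bash
python3 -m handwheel '-0.5 1.5 0 0 0 0 0;-0.5 0 0 0 0 0 0'|grep -E 'eef|force';  python3 -m handwheel '0 0 0 0 0 0 0;0 0 0 0 0 0 0;0.4 0 0 0 0 0 0;0.4 0 0 0 0 0 0'; python3 -c "
from h import *
for n in('side','top'): cv2.imwrite(f'pics/{n}12.png',get_image(n));
crop(cv2.imread('pics/side12.png'),250,205,60,70,8,'sc12')
"
```

```text
eef_pos: [520.3, 238.7, 129.2]
force: [-0.1, 0.1, -1.0]
clock: 10.95
eef_pos: [520.5, 238.6, 128.6]
tool_rot: [0.6, 1.567, 0.601]
force: [0.5, -0.1, 0.2]
width: 59.7
```

View pics/sc12.png

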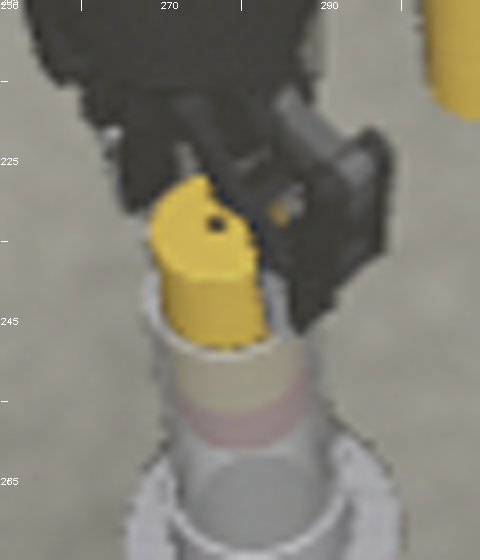

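```bash
python3 -m handwheel '0.4 -20 0 0 0 0 0;0.4 -40 0 0 0 0 0;1 -40 0 0 0 0 0;1 0 0 0 0 0 0'
cat > fk.py <<'E'
import numpy as np, itertools
from scipy.optimize import least_squares
from scipy.spatial.transform import Rotation as R
D=[([1.235,.629,.038,1.518,-.027,.996,-.02],[173.1,-625.9,206.4]),
([.888,.649,-.068,1.492,.056,1.011,-.081],[410.9,-512.6,201.6]),
([.446,.519,-.312,1.789,.198,.874,-.005],[529.4,-156.7,197]),
([.144,.731,-.252,1.838,.303,.6,-.301],[581.4,-19.7,62.1]),
([.127,.782,-.228,1.857,.323,.533,-.321],[578.4,-18.6,28.1]),
([-.258,.573,-.32,1.778,.22,.86,-.688],[510,226.1,171]),
([-.281,.61,-.305,1.804,.251,.764,-.715],[519.4,237.9,142])]
def chain(q,sg,L):
    p=np.array([0,0,L[0]]);M=np.eye(3);J=[]
    lens=[0,L[1],0,L[2],0,L[3],0]
    offs=[0,L[4],0,L[5],0,L[6],0]
    for i in range(7):
        M=M@R.from_euler('zyzyzyz'[i],sg[i]*q[i]).as_matrix()
        p=p+M@np.array([0,offs[i] if i%2 else 0,lens[i]])
    return p,M
if __name__=='__main__':
    best=[]
    for s in itertools.product([1,-1],repeat=3):
        sg=[-1,1,s[0],1,s[1],1,s[2]]
        f=lambda L:np.concatenate([chain(q,sg,L)[0]-p for q,p in D])
        r=least_squares(f,[330,400,400,250,0,0,0]); best.append((np.abs(r.fun).max(),sg,np.round(r.x,1).tolist()))
    for b in sorted(best,key=lambda b:b[0])[:4]: print(b)
E
python3 fk.py
```

```text
clock: 11.45
eef_pos: [519.2, 238.1, 230.5]
tool_rot: [2.045, 1.57, 2.047]
force: [0.2, 0.1, 0.7]
width: 84.7
(np.float64(0.39115949339569056), [-1, 1, -1, 1, -1, 1, 1], [329.4, 558.6, 382.4, 366.6, -11.7, -16.2, -0.4])
(np.float64(0.39115949339569056), [-1, 1, -1, 1, -1, 1, -1], [329.4, 558.6, 382.4, 366.6, -11.7, -16.2, -0.4])
(np.float64(7.1140202879345225), [-1, 1, -1, 1, 1, 1, 1], [-54.7, 590.5, 358.2, 22.0, -9.3, 6.8, -27.1])
(np.float64(7.1140202879345225), [-1, 1, -1, 1, 1, 1, -1], [-54.7, 590.5, 358.2, 22.0, -9.3, 6.8, -27.1])
```

```bash
cat > scan.py <<'E'
import numpy as np
L1,L2=558.6,382.4
lo=np.array([-.37,.18,.23]);hi=np.array([2.12,2.47,1.98])
def ik(r,z,a,L3,d1):
    s=np.pi-a; wr=r-L3*np.sin(s); wz=z-L3*np.cos(s)-d1
    d=np.hypot(wr,wz); c=(d*d-L1*L1-L2*L2)/(2*L1*L2)
    if abs(c)>1: return None
    q4=np.arccos(c); q2=np.arctan2(wr,wz)-np.arctan2(L2*np.sin(q4),L1+L2*np.cos(q4))
    q=np.array([q2,q4,s-q2-q4]); return q if (q>lo+.05).all() and (q<hi-.05).all() else None
if __name__=='__main__':
  for L3,d1 in((366.6,329.4),(332,295),(280,243)):
    for z in(30,70,120):
        print(L3,z)
        for r in range(420,900,40):
            ok=[a for a in range(-90,95,5) if ik(r,z,np.radians(a),L3,d1) is not None]
            print(r,(min(ok),max(ok)) if ok else None)
E
python3 scan.py
```

```text
366.6 30
420 (-70, -5)
460 (-65, 0)
500 (-60, 0)
540 (-55, 5)
580 (-50, 5)
620 (-45, 10)
660 (-40, 10)
700 (-35, 15)
740 (-30, 15)
780 (-20, 15)
820 (-15, 20)
860 (-10, 20)
366.6 70
420 (-70, 0)
460 (-65, 0)
500 (-60, 5)
540 (-55, 5)
580 (-50, 10)
620 (-45, 10)
660 (-40, 15)
700 (-35, 15)
740 (-25, 15)
780 (-20, 20)
820 (-15, 20)
860 (-10, 25)
366.6 120
420 (-70, 5)
460 (-60, 5)
500 (-55, 10)
540 (-50, 10)
580 (-45, 10)
620 (-40, 15)
660 (-35, 15)
700 (-30, 20)
740 (-25, 20)
780 (-20, 20)
820 (-15, 25)
860 (-5, 25)
332 30
420 (-75, -5)
460 (-70, 0)
500 (-65, 0)
540 (-60, 5)
580 (-55, 5)
620 (-50, 10)
660 (-40, 10)
700 (-35, 15)
740 (-30, 15)
780 (-25, 20)
820 (-20, 20)
860 (-10, 25)
332 70
420 (-75, 0)
460 (-70, 0)
500 (-65, 5)
540 (-55, 5)
580 (-50, 10)
620 (-45, 10)
660 (-40, 15)
700 (-35, 15)
740 (-30, 20)
780 (-25, 20)
820 (-15, 25)
860 (-10, 25)
332 120
420 (-70, 5)
460 (-65, 5)
500 (-60, 10)
540 (-55, 10)
580 (-50, 15)
620 (-45, 15)
660 (-40, 15)
700 (-35, 20)
740 (-30, 20)
780 (-20, 25)
820 (-15, 25)
860 (-10, 30)
280 30
420 (-85, -5)
460 (-75, 0)
500 (-70, 0)
540 (-65, 5)
580 (-60, 5)
620 (-55, 10)
660 (-45, 10)
700 (-40, 15)
740 (-35, 15)
780 (-30, 20)
820 (-20, 20)
860 (-15, 25)
280 70
420 (-80, 0)
460 (-75, 0)
500 (-70, 5)
540 (-60, 5)
580 (-55, 10)
620 (-50, 10)
660 (-45, 15)
700 (-40, 15)
740 (-35, 20)
780 (-30, 20)
820 (-20, 25)
860 (-10, 25)
280 120
420 (-75, 5)
460 (-70, 5)
500 (-65, 10)
540 (-60, 10)
580 (-55, 15)
620 (-50, 15)
660 (-40, 20)
700 (-35, 20)
740 (-30, 25)
780 (-25, 25)
820 (-20, 25)
860 (-10, 30)
```

```bash
cat > ik.py <<'E'
import numpy as np
from scipy.optimize import least_squares
from scipy.spatial.transform import Rotation as R
from fk import chain
L=[329.4,558.6,382.4,366.6,-11.7,-16.2,-.4]
lo=np.array([-3.06,-.37,-1.25,.18,-1.1,.23,-2.94])+.03;hi=np.array([3.06,2.12,1.32,2.47,4.24,1.98,2.94])-.03
def frame(q,s7=-1,L=L):
    p,M=chain(q,[-1,1,-1,1,-1,1,s7],L)
    # tool x = chain z ; tool z = chain x*k
    return p,np.c_[M[:,2],-M[:,1],M[:,0]]
def solve(p,Rt,q0,L=L,w=.02):
    def f(q):
        a,M=frame(q,L=L); return np.r_[(a-p)/10,20*R.from_matrix(M.T@Rt).as_rotvec(),w*(q-q0)]
    r=least_squares(f,np.clip(q0,lo+1e-3,hi-1e-3),bounds=(lo,hi)); return r.x,np.abs(r.fun[:6]).max()
E
python3 - <<'E'
from ik import *
for q in ([1.235,.629,.038,1.518,-.027,.996,-.02],[-.281,.61,-.305,1.804,.251,.764,-.715],[.446,.519,-.312,1.789,.198,.874,-.005]):
    for s in(1,-1): print(s,np.round(frame(q,s)[1],3).tolist())
E
```

```text
1 [[0.0, -0.952, -0.305], [0.001, -0.305, 0.952], [-1.0, -0.0, 0.001]]
-1 [[0.0, -0.964, -0.267], [0.001, -0.267, 0.964], [-1.0, -0.0, 0.001]]
1 [[0.001, 0.99, -0.139], [0.001, -0.139, -0.99], [-1.0, 0.001, -0.001]]
-1 [[0.001, 0.001, -1.0], [0.001, -1.0, -0.001], [-1.0, -0.001, -0.001]]
1 [[-0.009, -0.038, -0.999], [0.003, -0.999, 0.038], [-1.0, -0.003, 0.009]]
-1 [[-0.009, -0.048, -0.999], [0.003, -0.999, 0.048], [-1.0, -0.003, 0.009]]
```

```bash
sed -i 's/np.c_\[M\[:,2\],-M\[:,1\],M\[:,0\]\]/np.c_[M[:,2],M[:,1],-M[:,0]]/' ik.py
cat > plan.py <<'E'
from ik import *
from h import down
qc=np.array([-.27,.53,-.32,1.7,.2,.9,-.7])
L2=list(L)
import sys
for L3 in (366.6,330):
  LL=list(L);LL[3]=L3;LL[0]=L[0]-366.6+L3
  for yaw,pt in((1.47,[523,-231]),(-1.67,[583,-237])):
    q=qc
    for y in np.linspace(0,yaw,6): q,e=solve(np.r_[pt,150],down(y),q,LL)
    print('grasp',L3,yaw,np.round(q,2),round(e,3))
    q,e=solve(np.r_[pt,0],down(yaw),q,LL);print('  low',np.round(q,2),round(e,3))
    q,e=solve(np.r_[pt,150],down(yaw),q,LL)
    for P in([560,-60],[600,-150],[520,-150]):
      for psi in (0,-.3,.3):
        qq=q
        for k in np.linspace(0,1,6): qq,e=solve(np.r_[P,150],down(yaw+(psi-yaw)*k),qq,LL)
        out=[]
        for t in np.radians([15,30,45,60,75,90]):
            Rt=down(psi)@R.from_euler('z',t).as_matrix()
            qq,e=solve(np.r_[P,150-60*t/1.57],Rt,qq,LL); out.append(round(e,2))
        print('   tilt',P,psi,out,np.round(qq,2))
E
python3 plan.py
```

```text
grasp 366.6 1.47 [ 0.83  0.69 -0.74  1.79  0.58  0.9   1.3 ] 0.0
  low [ 0.71  0.88 -0.56  1.87  0.78  0.62  1.13] 0.0
   tilt [560, -60] 0 [np.float64(0.0), np.float64(0.0), np.float64(0.0), np.float64(0.0), np.float64(0.0), np.float64(0.0)] [ 1.04  1.56 -0.9   1.33 -0.33  1.39  0.66]
   tilt [560, -60] -0.3 [np.float64(0.0), np.float64(0.0), np.float64(0.0), np.float64(0.0), np.float64(0.0), np.float64(0.0)] [ 1.27  1.64 -1.05  1.62 -0.28  0.98  0.63]
   tilt [560, -60] 0.3 [np.float64(0.0), np.float64(0.0), np.float64(0.0), np.float64(0.0), np.float64(0.0), np.float64(0.0)] [ 0.83  1.57 -0.81  1.03 -0.3   1.77  0.65]
   tilt [600, -150] 0 [np.float64(0.0), np.float64(0.0), np.float64(0.0), np.float64(0.0), np.float64(0.0), np.float64(0.0)] [ 0.99  1.59 -0.84  1.   -0.37  1.67  0.61]
   tilt [600, -150] -0.3 [np.float64(0.0), np.float64(0.0), np.float64(0.0), np.float64(0.0), np.float64(0.0), np.float64(0.0)] [ 1.21  1.58 -0.95  1.34 -0.38  1.25  0.65]
   tilt [600, -150] 0.3 [np.float64(0.0), np.float64(0.0), np.float64(0.0), np.float64(0.0), np.float64(0.0), np.float64(1.11)] [ 0
[... 4807 characters left out ...]
0.38  1.15  0.61]
   tilt [600, -150] 0.3 [np.float64(0.0), np.float64(0.0), np.float64(0.0), np.float64(0.0), np.float64(0.0), np.float64(0.0)] [ 0.81  1.57 -0.81  0.82 -0.34  1.95  0.57]
   tilt [520, -150] 0 [np.float64(0.0), np.float64(0.0), np.float64(0.0), np.float64(0.0), np.float64(0.0), np.float64(0.0)] [ 1.13  1.49 -0.87  1.36 -0.34  1.48  0.66]
   tilt [520, -150] -0.3 [np.float64(0.0), np.float64(0.0), np.float64(0.0), np.float64(0.0), np.float64(0.0), np.float64(0.0)] [ 1.33  1.54 -1.    1.61 -0.35  1.11  0.65]
   tilt [520, -150] 0.3 [np.float64(0.0), np.float64(0.0), np.float64(0.0), np.float64(0.0), np.float64(0.0), np.float64(0.0)] [ 0.93  1.5  -0.78  1.12 -0.3   1.82  0.67]
```

```bash
python3 -m handwheel '0.2 0 -45 6 0 0 0;0.2 0 -45 6 0 0 0;0.2 0 -45 6 0 0 0;0.2 0 -45 6 0 0 0;0.2 0 -45 6 0 0 0;0.2 0 -45 6 0 0 0;0.2 0 -45 6 0 0 0;0.2 0 -45 6 0 0 0;0.2 0 -45 6 0 0 0;0.2 0 -45 6 0 0 0'; python3 -c "
from h import *
go([581,-237,150],down(-1.67))
cv2.imwrite('pics/side13.png',get_image('side'))
crop(cv2.imread('pics/side13.png'),220,190,120,100,6,'sc13')
"
```

```text
clock: 12.45
eef_pos: [584.3, -216.4, 226.2]
tool_rot: [1.364, 1.562, 1.384]
force: [1.5, 1.0, 0.4]
width: 51.4
t 12.45 p [ 584.3 -216.4  226.2] q [0.502, 0.585, -0.308, 1.566, 0.187, 1.021, 0.165] F [1.5 1.  0.4] T [-0.05 -0.03 -0.02] w 51.4
[[0.002, -0.02, 1.0], [0.009, 1.0, 0.02], [-1.0, 0.009, 0.002]]
shift [ 76.  -21.2  -3.9]
rotvec [ 1.69  -0.006 -0.008]
```

View pics/sc13.png

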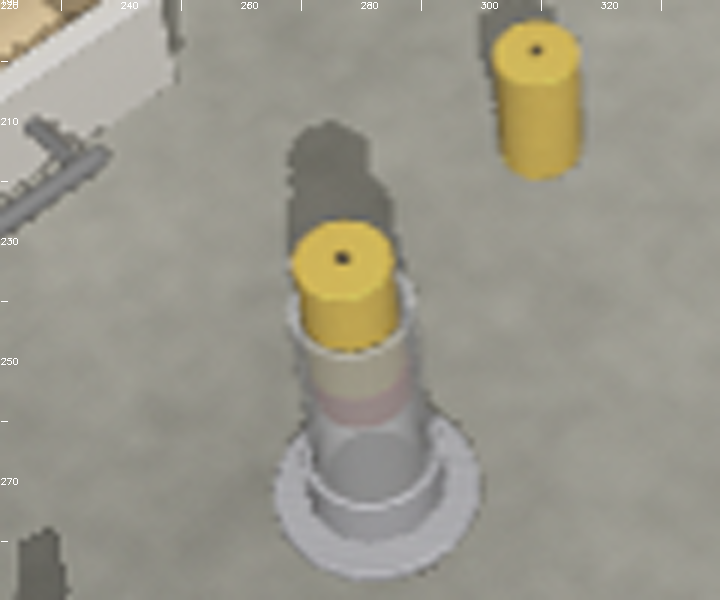

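```bash
python3 -m handwheel '0.2 10 -5 0 0.14 0 0;0.2 10 0 0 0.14 0 0;0.2 10 0 0 0.14 0 0;0.2 10 0 0 0.14 0 0;0.2 10 0 0 0.14 0 0;0.2 5 0 0 0.14 0 0;0.2 0 0 0 0.14 0 0;0.2 0 0 0 0.14 0 0;0.2 0 0 0 0.14 0 0;0.2 0 0 0 0.14 0 0'; python3 -c "
from h import *
go([581,-237,130],down(-1.67))"
```

```text
clock: 13.5
eef_pos: [579.1, -238.0, 161.0]
tool_rot: [-1.891, 1.564, 2.935]
force: [0.1, -0.1, -0.4]
width: 51.4
t 13.5 p [ 579.1 -238.   161. ] q [0.275, 0.65, 0.115, 1.631, -0.089, 0.872, -1.033] F [ 0.1 -0.1 -0.4] T [-0.   -0.04  0.02] w 51.4
[[-0.006, 0.994, 0.113], [0.001, 0.113, -0.994], [-1.0, -0.006, -0.002]]
shift [31.   2.2 -0.7]
rotvec [ 0.213 -0.001  0.006]
```

```bash
python3 -m handwheel '0.2 10 2 -1 0.12 0 0;0.2 40 0 0 0.1 0 0;0.2 40 0 0 0 0 0;0.2 20 0 0 0 0 0;0.2 0 0 0 0 0 0;0.2 0 0 0 0 0 0'; python3 -c "
from h import *
go([581,-237,30],down(-1.67))
for n in('side','top'): cv2.imwrite(f'pics/{n}14.png',get_image(n))
crop(cv2.imread('pics/side14.png'),350,110,100,80,7,'sc14')
crop(cv2.imread('pics/top14.png'),400,140,100,100,6,'tc14')
"
```

```text
clock: 14.1
eef_pos: [581.0, -234.7, 46.6]
tool_rot: [-1.411, 1.565, -3.099]
force: [-0.1, 0.6, -0.4]
width: 51.2
t 14.1 p [ 581.  -234.7   46.6] q [0.249, 0.803, 0.147, 1.708, -0.172, 0.649, -1.199] F [-0.1  0.6 -0.4] T [-0.02 -0.04  0.02] w 51.2
[[-0.006, 0.993, -0.118], [-0.0, -0.118, -0.993], [-1.0, -0.006, 0.001]]
shift [16.6  0.4  2.3]
rotvec [-0.019  0.001  0.006]
```

View pics/sc14.png

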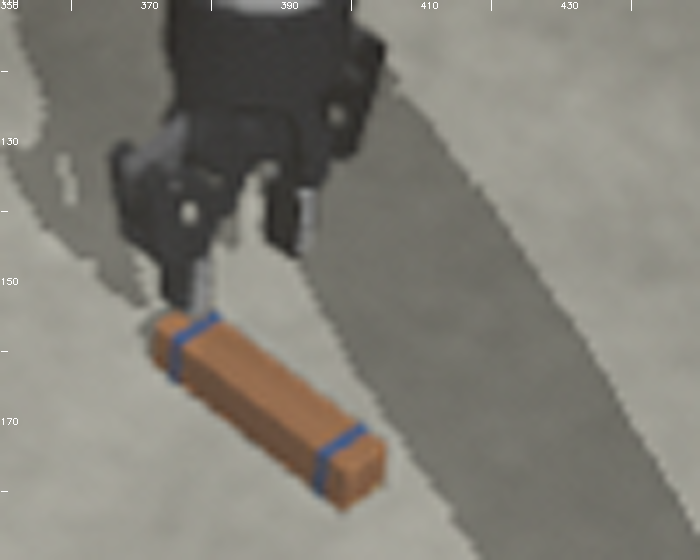

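View pics/tc14.png

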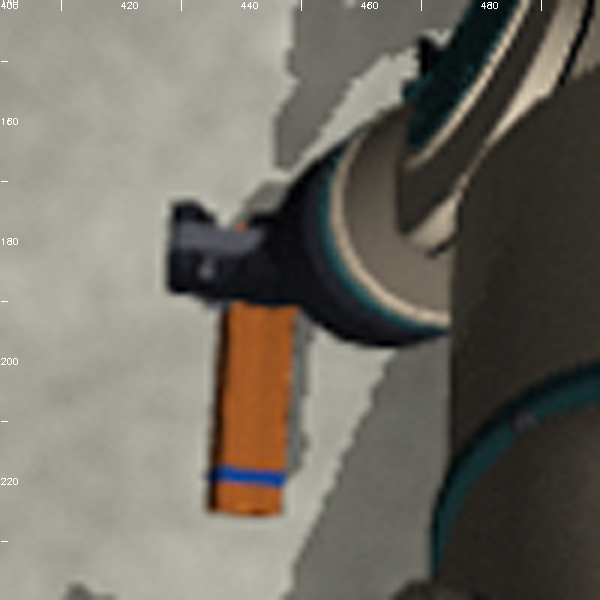

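```bash
python3 -c "
from h import *
for z in(40,60,75,85,95): print(z,proj('side',[[570,-235,z]]),proj('top',[[581,-235,z]]),atz('top',437,181,z))
print(atz('side',385.7,150.4,78),atz('side',385.7,150.4,50))
"
```

```text
40 [[384.7 158.5]] [[443.6 189.9]] [ 603.2 -219.6   40. ]
60 [[385.2 153.8]] [[445.7 188.9]] [ 600.3 -214.8   60. ]
75 [[385.6 150.1]] [[447.3 188.1]] [ 598.1 -211.2   75. ]
85 [[385.9 147.7]] [[448.4 187.5]] [ 596.6 -208.8   85. ]
95 [[386.2 145.3]] [[449.6 187. ]] [ 595.1 -206.4   95. ]
[ 567.4 -231.7   78. ] [ 584.2 -255.6   50. ]
```

```bash
python3 -m handwheel '0.2 20 0 2 0 0 0.006;0.2 25 0 0 0 0 0;0.2 0 0 0 0 0 0;0.2 0 0 0 0 0 0'; python3 -c "
from h import *
go([581,-235,-18],down(-1.67))
for n in('side',): cv2.imwrite(f'pics/{n}15.png',get_image(n))
crop(cv2.imread('pics/side15.png'),350,110,100,80,7,'sc15')
"
```

```text
clock: 14.6
eef_pos: [586.8, -239.4, 8.8]
tool_rot: [1.28, 1.556, -0.409]
force: [-0.3, -0.1, 0.5]
width: 51.1
t 14.6 p [ 586.8 -239.4    8.8] q [0.265, 0.858, 0.13, 1.721, -0.183, 0.56, -1.185] F [-0.3 -0.1  0.5] T [0.05 0.03 0.01] w 51.1
[[0.014, 0.993, -0.118], [-0.006, -0.118, -0.993], [-1.0, 0.014, 0.004]]
shift [26.7 -6.6 -3.8]
rotvec [-0.019  0.004 -0.014]
```

View pics/sc15.png

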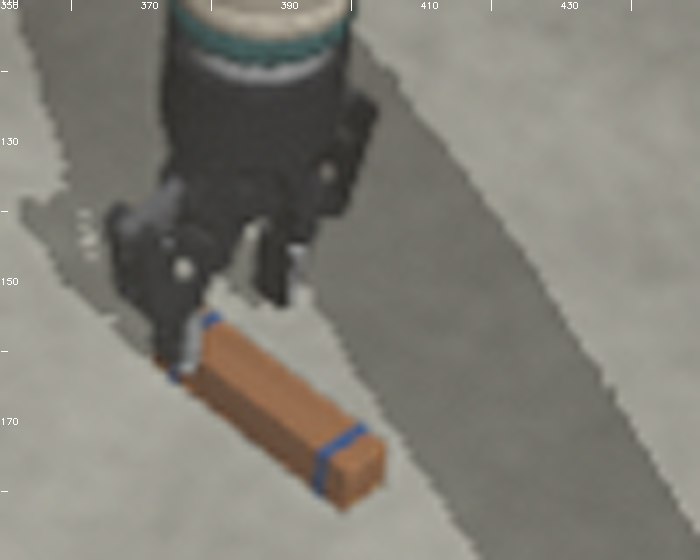

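```bash
python3 -m handwheel '0.2 8 -8 -2 0 0.004 -0.014;0.2 8 0 0 0 0 0;0.2 0 0 0 0 0 0;0.2 0 0 0 0 0 0'; python3 -c "
from h import *
go([579,-235.5,-18],down(-1.67))
for n in('side',): cv2.imwrite(f'pics/{n}16.png',get_image(n))
crop(cv2.imread('pics/side16.png'),350,110,100,80,7,'sc16')
"
```

```text
clock: 15.05
eef_pos: [580.4, -236.8, -5.2]
tool_rot: [1.314, 1.567, -0.374]
force: [0.0, 0.1, -0.4]
width: 51.4
t 15.05 p [ 580.4 -236.8   -5.2] q [0.268, 0.876, 0.124, 1.731, -0.186, 0.541, -1.182] F [ 0.   0.1 -0.4] T [ 0.02 -0.02  0.03] w 51.4
[[0.004, 0.993, -0.118], [-0.001, -0.118, -0.993], [-1.0, 0.004, 0.001]]
shift [12.8 -1.6 -1.2]
rotvec [-0.019  0.001 -0.004]
```

View pics/sc16.png

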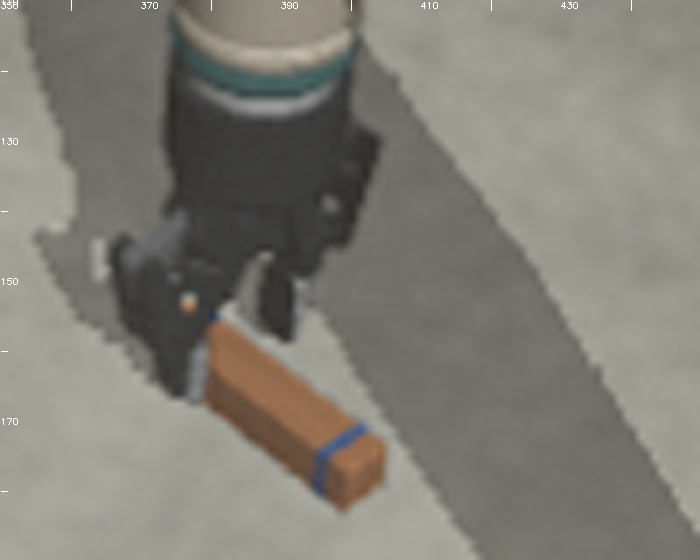

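```bash
python3 -m handwheel '0.2 9 -1 -1 -0.019 0 0;0.2 3 0 0 0 0 0;0.2 0 0 0 0 0 0'|grep -E 'eef|force';python3 -m handwheel '0 0 0 0 0 0 0;-0.2 0 0 0 0 0 0;-0.4 0 0 0 0 0 0;-0.7 0 0 0 0 0 0;-0.7 0 0 0 0 0 0;-0.7 0 0 0 0 0 0'; python3 -c "
from h import *
for n in('side',): cv2.imwrite(f'pics/{n}17.png',get_image(n))
crop(cv2.imread('pics/side17.png'),350,110,100,80,7,'sc17')
"
```

```text
eef_pos: [579.7, -235.6, -18.0]
force: [0.5, -1.2, 0.0]
clock: 16.0
eef_pos: [579.9, -235.8, -17.9]
tool_rot: [1.284, 1.566, -0.384]
force: [0.6, 0.5, -0.4]
width: 24.7
```

View pics/sc17.png

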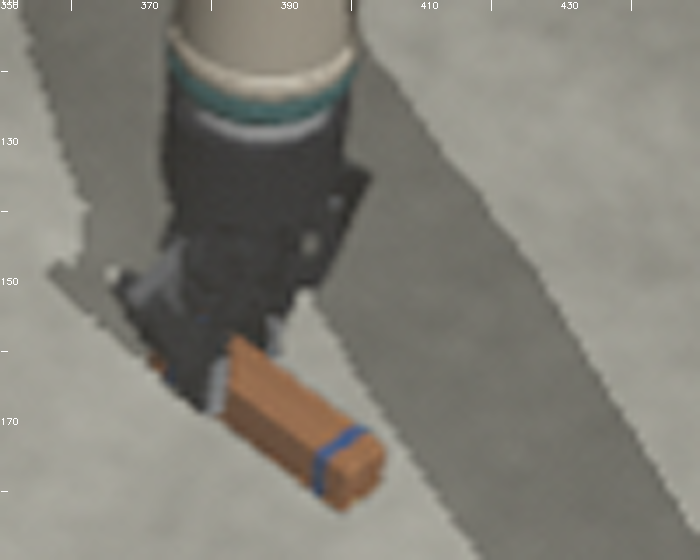

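```bash
python3 -m handwheel '-0.7 -20 0 0 0 0 0;-0.7 -35 0 0 0 0 0;-0.7 -40 0 0 0 0 0;-0.7 -40 0 0 0 0 0;-0.7 -20 0 0 -0.14 0 0;-0.7 0 0 0 -0.14 0 0;-0.7 0 0 0 -0.14 0 0;-0.7 0 0 0 -0.14 0 0;-0.7 0 0 0 -0.14 0 0;-0.7 0 0 0 -0.14 0 0'; python3 -m handwheel '-0.7 0 0 0 -0.14 0 0;-0.7 0 0 0 -0.14 0 0;-0.7 0 0 0 -0.14 0 0;-0.7 0 0 0 -0.14 0 0;-0.7 0 0 0 -0.14 0 0;-0.7 0 0 0 -0.12 0 0;-0.7 0 0 0 0 0 0'; python3 -c "
from h import *
go([560,-100,150],down(0))"
```

```text
clock: 17.05
eef_pos: [578.2, -235.0, 143.0]
tool_rot: [-0.067, 1.567, -0.862]
force: [0.0, 0.9, -0.5]
width: 24.9
clock: 17.75
eef_pos: [576.1, -235.5, 142.2]
tool_rot: [-1.847, 1.568, -1.788]
force: [0.1, -0.3, -1.0]
width: 24.6
t 17.75 p [ 576.1 -235.5  142.2] q [0.536, 0.678, -0.321, 1.658, 0.27, 0.85, 0.162] F [ 0.1 -0.3 -1. ] T [0.01 0.06 0.02] w 24.6
[[-0.001, -0.059, 0.998], [-0.002, 0.998, 0.059], [-1.0, -0.002, -0.001]]
shift [ -8.1 136.2  -8. ]
rotvec [ 0.059 -0.001  0.002]
```

```bash
python3 -m handwheel '-0.7 0 42 -2 0.03 0 0;-0.7 0 42 -2 0.03 0 0;-0.7 0 42 -2 0 0 0;-0.7 0 0 0 0 0 0.14;-0.7 0 0 0 0 0 0.14;-0.7 0 0 0 0 0 0.14;-0.7 0 0 0 0 0 0.14;-0.7 0 0 0 0 0 0.14;-0.7 0 0 0 0 0 0.14;-0.7 0 0 0 0 0 0'; python3 -c "
from h import *
st()
for n in('side','top'): cv2.imwrite(f'pics/{n}18.png',get_image(n))
"
```

```text
clock: 18.75
eef_pos: [573.5, -82.5, 141.5]
tool_rot: [1.574, 0.71, 1.575]
force: [-0.9, -1.5, -1.7]
width: 24.5
t 18.75 p [573.5 -82.5 141.5] q [0.913, 1.017, -0.73, 1.54, -0.21, 1.096, 0.489] F [-0.9 -1.5 -1.7] T [-1.04  0.05  0.06] w 24.5
[[-0.003, 0.0, 1.0], [0.758, 0.652, 0.002], [-0.652, 0.758, -0.002]]
```

View pics/side18.png

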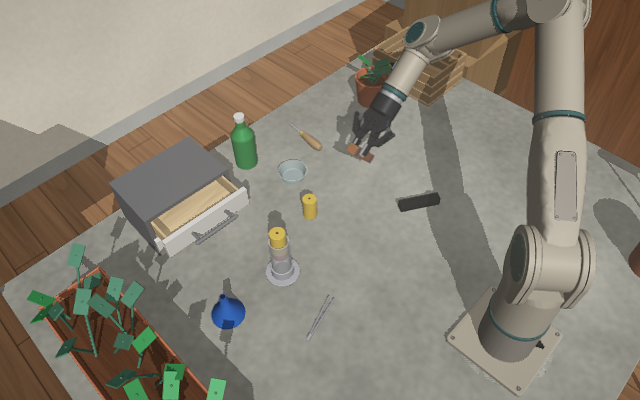

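Run:
```python
from ik import *
q=[.913,1.017,-.73,1.54,-.21,1.096,.489];p=np.array([573.5,-82.5,141.5])
for L3 in(300,320,333,350,366.6,380):
    l=list(L);l[3]=L3;l[0]=L[0]-366.6+L3; print(L3,(frame(q,L=l)[0]-p).round(1))
print(frame(q)[1].round(3).tolist())
from h import *
crop(cv2.imread('pics/side18.png'),330,90,100,90,7,'sc18')
```

```text
300 [ -0.4 -55.7 -25.8]
320 [ -0.4 -40.5 -18.8]
333 [ -0.5 -30.7 -14.3]
350 [ -0.6 -17.8  -8.4]
366.6 [-0.6 -5.2 -2.6]
380 [-0.7  5.   2.1]
[[-0.004, 0.001, 1.0], [0.759, 0.651, 0.003], [-0.651, 0.759, -0.003]]
```

View pics/sc18.png

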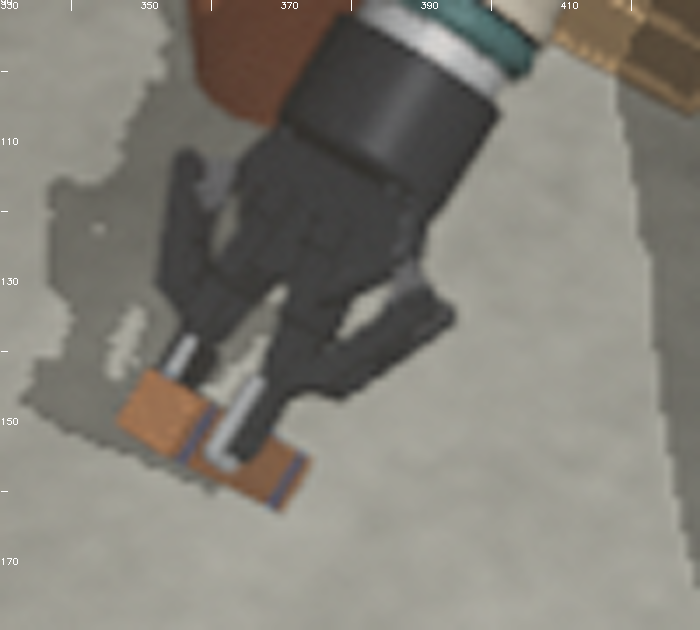

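Run:
```python
from h import *
p=np.array([573.5,-82.5,141.5]);X=np.array([0,.758,-.652]);Y=np.array([0,.652,.758]);Z=np.array([1,0,0])
for nm,o in(('A',-25*X),('B',8*X+[0,0,33])):
    for c in(-13,-20): print(nm,(proj('side',[p+o+11*Y+c*Z])-[330,90])*7)
    # far stick end (-y tool): center of stick along ; stick far ends
    for e in(33,-87): print('  stickend',(proj('side',[p+o-6*X+e*Y])-[330,90])*7)
```

```text
A [[193.9 447.3]]
A [[207.9 455.7]]
  stickend [[154.  405.3]]
  stickend [[274.4 469. ]]
B [[151.2 458.5]]
B [[165.2 467.6]]
  stickend [[109.9 416.5]]
  stickend [[235.9 480.9]]
```

```bash
python3 -m handwheel '-0.7 0 0 0 0 0 0.14;-0.7 0 0 0 0 0 0.14;-0.7 0 0 0 0 0 0.14;-0.7 0 0 0 0 0 0.14;-0.7 0 0 0 0 0 0.12;-0.7 0 0 0 0 0 0;-0.7 0 0 0 0 0 0'; python3 -c "
from h import *
go([573,-80,95],down(0)@R.from_euler('z',np.pi/2).as_matrix())
for n in('side','top'): cv2.imwrite(f'pics/{n}19.png',get_image(n))
crop(cv2.imread('pics/side19.png'),330,80,120,90,6,'sc19')
"
```

```text
clock: 19.55
eef_pos: [582.1, -60.9, 168.1]
tool_rot: [1.547, 0.047, 1.61]
force: [-0.1, -1.1, 0.6]
width: 24.8
t 19.55 p [582.1 -60.9 168.1] q [0.992, 1.429, -0.882, 1.299, -0.396, 1.465, 0.626] F [-0.1 -1.1  0.6] T [-1.07 -0.08 -0.01] w 24.8
[[-0.039, -0.025, 0.999], [0.998, 0.046, 0.041], [-0.047, 0.999, 0.023]]
shift [-15.3 -73.6 -11.6]
rotvec [ 0.024 -0.04   0.046]
```

View pics/sc19.png

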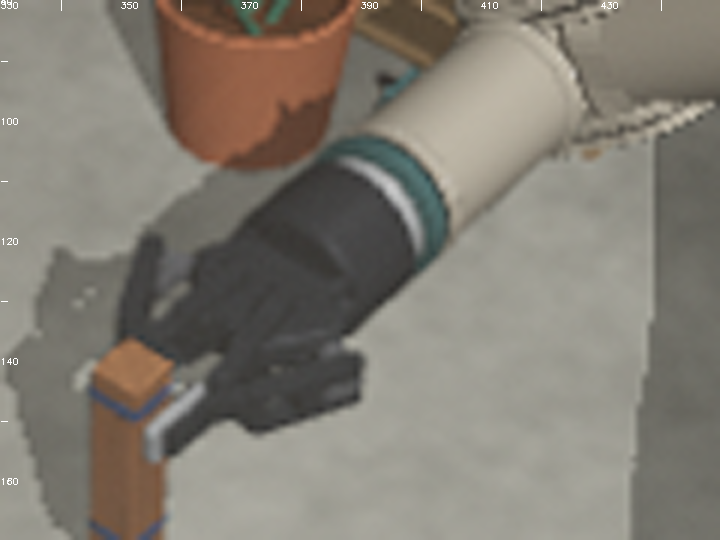

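View pics/top19.png

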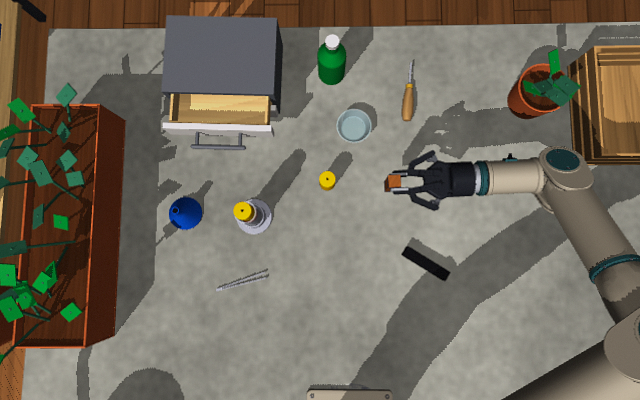

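```bash
python3 -m handwheel '-0.7 0 -25 -3 0.024 -0.04 0.046;-0.7 0 -20 0 0 0 0;-0.7 0 -15 0 0 0 0;-0.7 0 0 0 0 0 0;-0.7 0 0 0 0 0 0'; python3 -c "
from h import *
go([573,-80,90],down(0)@R.from_euler('z',np.pi/2).as_matrix())
for n in('side',): cv2.imwrite(f'pics/{n}20.png',get_image(n))
crop(cv2.imread('pics/side20.png'),330,100,120,90,6,'sc20')
"
```

```text
clock: 20.15
eef_pos: [583.7, -62.6, 116.6]
tool_rot: [1.555, 0.02, 1.576]
force: [0.2, 0.4, -0.7]
width: 24.9
t 20.15 p [583.7 -62.6 116.6] q [0.997, 1.514, -0.861, 1.272, -0.384, 1.446, 0.669] F [ 0.2  0.4 -0.7] T [-1.16  0.02 -0.01] w 24.9
[[-0.005, -0.016, 1.0], [1.0, 0.02, 0.006], [-0.02, 1.0, 0.016]]
shift [-16.8 -26.8 -11.3]
rotvec [ 0.016 -0.006  0.02 ]
```

View pics/sc20.png

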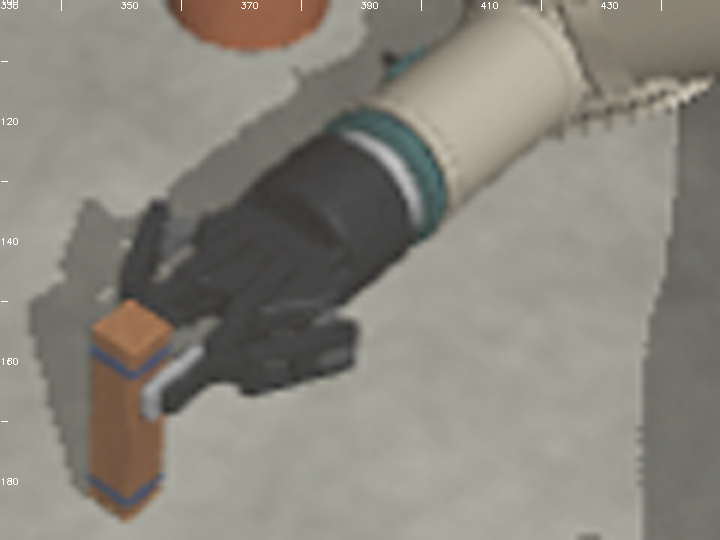

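```bash
python3 -m handwheel '-0.7 0 -10 0 0.016 -0.006 0.02;-0.7 0 -10 0 0 0 0;-0.7 0 0 0 0 0 0;-0.7 0 0 0 0 0 0'; python3 -c "
from h import *
go([583,-62,88],down(0)@R.from_euler('z',np.pi/2).as_matrix())"; python3 -m handwheel '-0.7 0 -3 0 0 0 0;-0.7 0 0 0 0 0 0'|grep -E 'eef|force'; python3 -m handwheel '-0.7 0 -3 0 0 0 0;-0.7 0 0 0 0 0 0'|grep -E 'eef|force'
```

```text
clock: 20.6
eef_pos: [584.5, -62.9, 96.1]
tool_rot: [1.57, -0.001, 1.57]
force: [0.3, 0.6, 0.5]
width: 24.7
t 20.6 p [584.5 -62.9  96.1] q [0.992, 1.555, -0.852, 1.244, -0.383, 1.457, 0.673] F [0.3 0.6 0.5] T [-1.21 -0.01  0.01] w 24.7
[[0.001, -0.001, 1.0], [1.0, -0.001, -0.001], [0.001, 1.0, 0.001]]
shift [ 0.9 -8.1 -1.5]
rotvec [ 0.001  0.001 -0.001]
eef_pos: [584.5, -62.9, 93.0]
force: [-0.1, 0.8, -0.4]
eef_pos: [584.5, -63.0, 90.1]
force: [-0.5, -1.0, -0.8]
```

```bash
python3 -m handwheel '-0.7 0 -1.5 0 0 0 0;-0.7 0 0 0 0 0 0'|grep -E 'eef|force'; python3 -m handwheel '-0.7 0 -1.5 0 0 0 0;-0.7 0 0 0 0 0 0'|grep -E 'eef|force';python3 -m handwheel '-0.7 0 -1.5 0 0 0 0;-0.7 0 0 0 0 0 0'|grep -E 'eef|force'; python3 -c "
from h import *
st();cv2.imwrite('pics/side21.png',get_image('side'))
crop(cv2.imread('pics/side21.png'),330,110,80,90,7,'sc21')
"
```

```text
eef_pos: [584.6, -63.0, 88.6]
force: [0.0, 0.1, -0.3]
eef_pos: [584.7, -63.1, 87.2]
force: [0.6, -0.9, -0.8]
eef_pos: [584.7, -63.1, 85.6]
force: [0.2, 0.9, -0.9]
t 21.6 p [584.7 -63.1  85.6] q [0.988, 1.571, -0.847, 1.231, -0.376, 1.461, 0.681] F [ 0.2  0.9 -0.9] T [-1.19 -0.    0.  ] w 25.0
[[0.001, -0.002, 1.0], [1.0, -0.001, -0.001], [0.001, 1.0, 0.002]]
```

View pics/sc21.png

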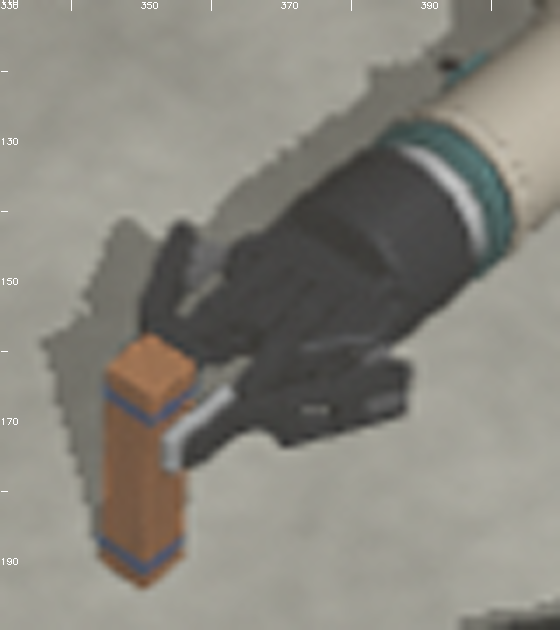

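```bash
python3 -c "
from h import *
for z in(120,125,130,135): print(z,proj('side',[[584,-96,z]]), 'corner',proj('side',[[571,-83,z-120]]))
"; python3 -m handwheel '-0.7 0 -2 0 0 0 0;-0.7 0 0 0 0 0 0'|grep -E 'eef|force';python3 -m handwheel '-0.7 0 -2 0 0 0 0;-0.7 0 0 0 0 0 0'|grep -E 'eef|force'
```

```text
120 [[351.2 161.3]] corner [[350.4 194.4]]
125 [[351.3 160. ]] corner [[350.4 193.3]]
130 [[351.3 158.7]] corner [[350.5 192.1]]
135 [[351.4 157.5]] corner [[350.5 191. ]]
eef_pos: [584.8, -63.1, 83.7]
force: [-0.3, -0.5, -0.9]
eef_pos: [585.1, -63.1, 83.2]
force: [-0.7, 0.3, -0.2]
```

```bash
python3 -m handwheel '-0.7 0 -1.5 0 0 0 0;-0.7 0 0 0 0 0 0'|grep -E 'eef|force';python3 -c "
from h import *
st()"
```

```text
eef_pos: [585.1, -63.1, 83.3]
force: [-0.3, -0.0, 0.0]
t 22.25 p [585.1 -63.1  83.3] q [0.987, 1.578, -0.848, 1.223, -0.376, 1.466, 0.684] F [-0.3 -0.   0. ] T [-1.09  0.01  0.07] w 24.5
[[0.0, -0.004, 1.0], [1.0, -0.006, -0.0], [0.006, 1.0, 0.004]]
```

```bash
python3 -m handwheel '-0.3 0 0 0 0 0 0;-0.2 0 0 0 0 0 0;0 0 0 0 0 0 0;0.2 0 0 0 0 0 0;0.2 0 0 0 0 0 0;0.2 0 0 0 0 0 0'; python3 -c "
from h import *
st();cv2.imwrite('pics/side22.png',get_image('side'));cv2.imwrite('pics/top22.png',get_image('top'))
crop(cv2.imread('pics/side22.png'),330,110,80,90,7,'sc22')
"
```

```text
clock: 22.85
eef_pos: [584.9, -63.0, 81.0]
tool_rot: [1.568, -0.003, 1.57]
force: [-0.2, -0.2, -0.3]
width: 51.2
t 22.85 p [584.9 -63.   81. ] q [0.986, 1.579, -0.846, 1.223, -0.374, 1.463, 0.684] F [-0.2 -0.2 -0.3] T [-1.09  0.04  0.02] w 51.2
[[0.001, -0.003, 1.0], [1.0, -0.003, -0.001], [0.003, 1.0, 0.003]]
```

View pics/sc22.png

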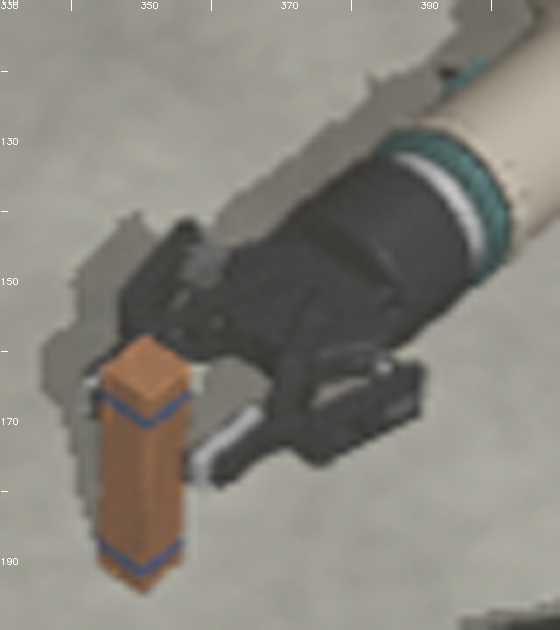

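```bash
python3 -m handwheel '0.2 -25 0 0 0 0 0;0.2 -40 0 0 0 0 0;0.2 -40 0 0 0 0 0;0.2 -20 0 0 0 0 0;0.2 -10 40 0 0 0 0;0.2 0 40 0 0 0 -0.1;0.2 0 40 0 0 0 -0.14;0.2 0 40 0 0 0 -0.14;0.2 0 0 0 0 0 -0.14;0.2 0 0 0 0 0 -0.14'; python3 -c "
from h import *
st();
for n in('side','top'): cv2.imwrite(f'pics/{n}23.png',get_image(n))
crop(cv2.imread('pics/side23.png'),310,130,80,80,7,'sc23')
crop(cv2.imread('pics/top23.png'),340,150,90,70,7,'tc23')
"
```

```text
clock: 23.95
eef_pos: [583.2, -190.7, 234.1]
tool_rot: [1.582, 0.669, 1.571]
force: [-0.0, -0.2, 0.4]
width: 51.4
t 23.95 p [ 583.2 -190.7  234.1] q [0.991, 1.009, -0.749, 1.243, -0.199, 1.458, 0.448] F [-0.  -0.2  0.4] T [-0.87 -0.01  0.04] w 51.4
[[0.0, 0.011, 1.0], [0.785, 0.62, -0.007], [-0.62, 0.785, -0.009]]
```

View pics/sc23.png

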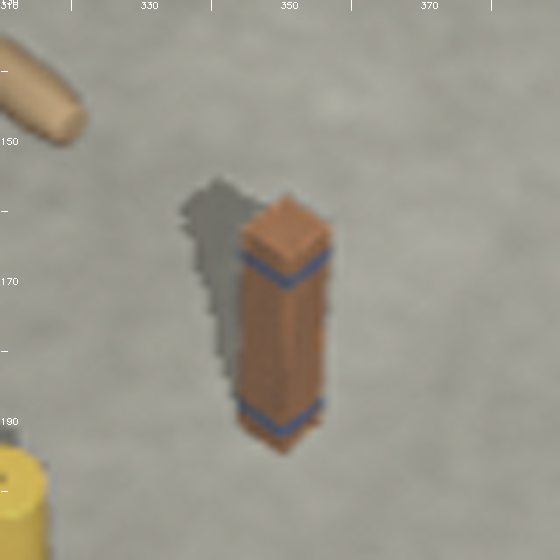

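View pics/tc23.png

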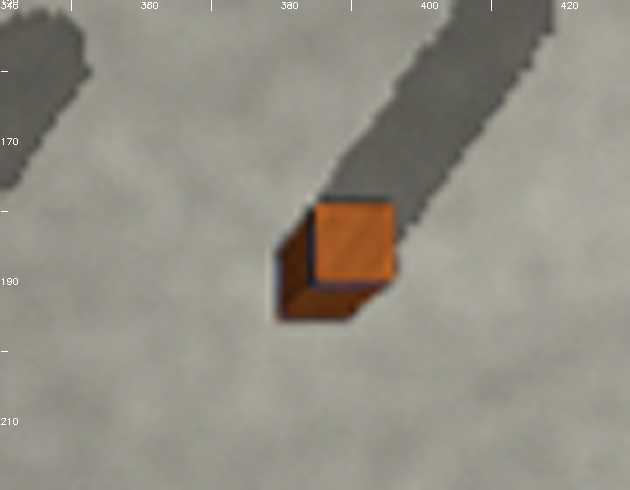

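```bash
python3 -c "
from h import *
print(atz('top',390.8,184.8,120),atz('side',350.9,162.7,120))
go([582,-96,250],down(0))"
```

```text
[583.  -95.1 120. ] [580.9 -91.2 120. ]
t 24.05 p [ 585.8 -185.5  241.3] q [0.987, 1.002, -0.755, 1.242, -0.203, 1.46, 0.448] F [0.6 1.9 1.2] T [-0.69 -0.01 -0.02] w 51.0
[[0.0, -0.001, 1.0], [0.786, 0.618, 0.0], [-0.618, 0.786, 0.0]]
shift [65.  62.2 -3.8]
rotvec [ 0.     0.    -0.904]
```

```bash
python3 -m handwheel '0.2 0 0 0 0 0 -0.14;0.2 0 0 0 0 0 -0.14;0.2 0 0 0 0 0 -0.14;0.2 0 0 0 0 0 -0.14;0.2 0 0 0 0 0 -0.14;0.2 0 0 0 0 0 -0.14;0.2 0 0 0 0 0 -0.05;0.2 0 0 0 0 0 0'; python3 -c "
from h import *
go([584,-93,160],down(0))"
```

```text
clock: 24.85
eef_pos: [582.8, -184.0, 232.2]
tool_rot: [-3.094, 1.559, -3.095]
force: [-0.1, 0.0, -0.1]
width: 51.1
t 24.85 p [ 582.8 -184.   232.2] q [0.539, 0.585, -0.462, 1.581, 0.289, 1.056, -0.003] F [-0.1  0.  -0.1] T [-0.02  0.02 -0.01] w 51.1
[[-0.012, 0.0, 1.0], [-0.001, 1.0, -0.0], [-1.0, -0.001, -0.012]]
shift [72.1 91.   2. ]
rotvec [-0.    -0.012  0.001]
```

```bash
python3 -m handwheel '0.2 0 40 0 0 -0.012 0;0.2 0 40 0 0 0 0;0.2 20 10 1 0 0 0;0.2 40 0 0 0 0 0;0.2 0 0 0 0 0 0;0.2 0 0 0 0 0 0'; python3 -c "
from h import *
go([584,-93,71],down(0))"
```

```text
clock: 25.45
eef_pos: [582.9, -95.2, 167.1]
tool_rot: [2.31, 1.559, 2.299]
force: [0.2, 0.0, 1.0]
width: 51.4
t 25.45 p [582.9 -95.2 167.1] q [0.399, 0.626, -0.446, 1.713, 0.321, 0.884, -0.191] F [0.2 0.  1. ] T [-0.04 -0.08  0.03] w 51.4
[[-0.008, 0.011, 1.0], [0.009, 1.0, -0.011], [-1.0, 0.009, -0.008]]
shift [96.1  1.3  1.9]
rotvec [-0.011 -0.008 -0.009]
```

```bash
python3 -m handwheel '0.2 0 2 2 -0.011 -0.008 -0.009;0.2 25 0 0 0 0 0;0.2 0 0 0 0 0 0;0.2 0 0 0 0 0 0'; python3 -c "
from h import *
go([584,-93,71],down(0))
for n in('side',): cv2.imwrite(f'pics/{n}24.png',get_image(n))
crop(cv2.imread('pics/side24.png'),310,110,80,90,7,'sc24')
"
```

```text
clock: 25.85
eef_pos: [588.7, -96.7, 146.5]
tool_rot: [-0.163, 1.563, -0.168]
force: [0.0, 0.9, 1.0]
width: 51.0
t 25.85 p [588.7 -96.7 146.5] q [0.384, 0.65, -0.429, 1.734, 0.35, 0.826, -0.211] F [0.  0.9 1. ] T [ 0.01 -0.04 -0.  ] w 51.0
[[0.008, 0.005, 1.0], [-0.001, 1.0, -0.005], [-1.0, -0.001, 0.008]]
shift [75.5  3.8 -5.3]
rotvec [-0.005  0.008  0.001]
```

View pics/sc24.png

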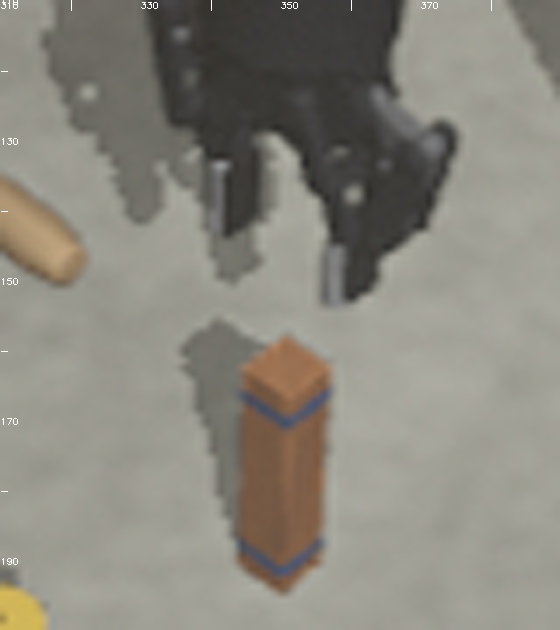

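```bash
python3 -m handwheel '0.2 0 4 -5 0 0.004 0;0.2 0 0 0 0 0 0;0.2 0 0 0 0 0 0'; python3 -c "
from h import *
go([584,-93,71],down(0))"
```

```text
clock: 26.2
eef_pos: [584.4, -92.8, 149.3]
tool_rot: [-0.306, 1.564, -0.311]
force: [0.5, 0.2, -0.1]
width: 51.4
t 26.2 p [584.4 -92.8 149.3] q [0.38, 0.64, -0.43, 1.745, 0.348, 0.826, -0.217] F [ 0.5  0.2 -0.1] T [-0.01 -0.   -0.02] w 51.4
[[0.007, 0.005, 1.0], [-0.002, 1.0, -0.005], [-1.0, -0.002, 0.007]]
shift [78.3 -0.1 -1. ]
rotvec [-0.005  0.007  0.002]
```

```bash
python3 -m handwheel '0.2 15 0 0 -0.002 0.003 0;0.2 15 0 0 0 0 0;0.2 15 0 0 0 0 0;0.2 0 0 0 0 0 0'; python3 -c "
from h import *
go([584,-93,71],down(0))"
```

```text
clock: 26.6
eef_pos: [585.1, -92.9, 101.7]
tool_rot: [-0.484, 1.565, -0.487]
force: [0.6, 0.8, -0.9]
width: 50.9
t 26.6 p [585.1 -92.9 101.7] q [0.358, 0.703, -0.398, 1.779, 0.388, 0.733, -0.249] F [ 0.6  0.8 -0.9] T [0.   0.   0.01] w 50.9
[[0.005, 0.003, 1.0], [-0.003, 1.0, -0.003], [-1.0, -0.003, 0.005]]
shift [30.7 -0.  -1.2]
rotvec [-0.003  0.005  0.003]
```

```bash
python3 -m handwheel '0.2 15 0 -1 -0.003 0.005 0.003;0.2 15 0 0 0 0 0;0.2 0 0 0 0 0 0;0.2 0 0 0 0 0 0'; python3 -c "
from h import *
go([584,-93,71],down(0))
for n in('side',): cv2.imwrite(f'pics/{n}25.png',get_image(n))
crop(cv2.imread('pics/side25.png'),310,110,80,90,7,'sc25')"
```

```text
clock: 27.0
eef_pos: [584.1, -92.9, 68.8]
tool_rot: [2.496, 1.569, 2.496]
force: [0.9, 0.4, -0.0]
width: 51.6
t 27.0 p [584.1 -92.9  68.8] q [0.346, 0.751, -0.378, 1.794, 0.412, 0.677, -0.264] F [ 0.9  0.4 -0. ] T [ 0.04 -0.05  0.01] w 51.6
[[-0.001, -0.001, 1.0], [0.001, 1.0, 0.001], [-1.0, 0.001, -0.001]]
shift [-2.2 -0.1 -0.1]
rotvec [ 0.001 -0.001 -0.001]
```

View pics/sc25.png

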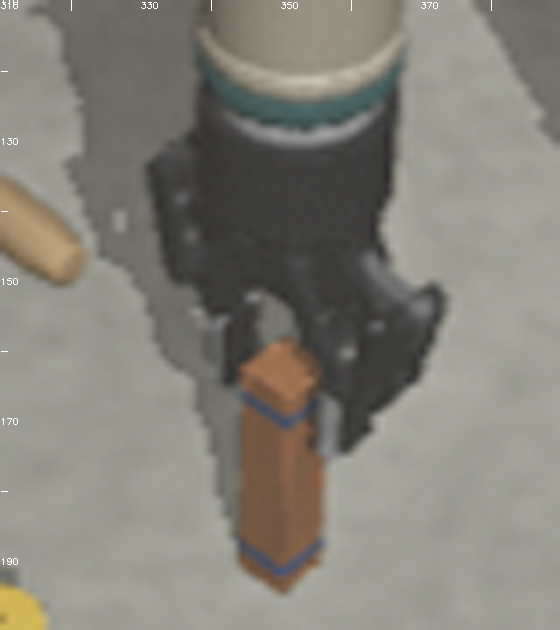

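```bash
python3 -m handwheel '0 0 0 0 0 0 0;-0.2 0 0 0 0 0 0;-0.3 0 0 0 0 0 0;-0.45 0 0 0 0 0 0;-0.7 0 0 0 0 0 0;-0.7 0 0 0 0 0 0;-0.7 0 0 0 0 0 0'; python3 -c "
from h import *
st()
for n in('side',): cv2.imwrite(f'pics/{n}26.png',get_image(n))
crop(cv2.imread('pics/side26.png'),310,110,80,90,7,'sc26')"
```

```text
clock: 27.75
eef_pos: [585.5, -93.1, 71.2]
tool_rot: [0.199, 1.568, 0.2]
force: [0.3, -0.3, -0.7]
width: 24.8
t 27.75 p [585.5 -93.1  71.2] q [0.347, 0.747, -0.379, 1.793, 0.411, 0.678, -0.263] F [ 0.3 -0.3 -0.7] T [ 0.02 -0.01  0.03] w 24.8
[[0.002, -0.001, 1.0], [0.0, 1.0, 0.001], [-1.0, 0.0, 0.002]]
```

View pics/sc26.png

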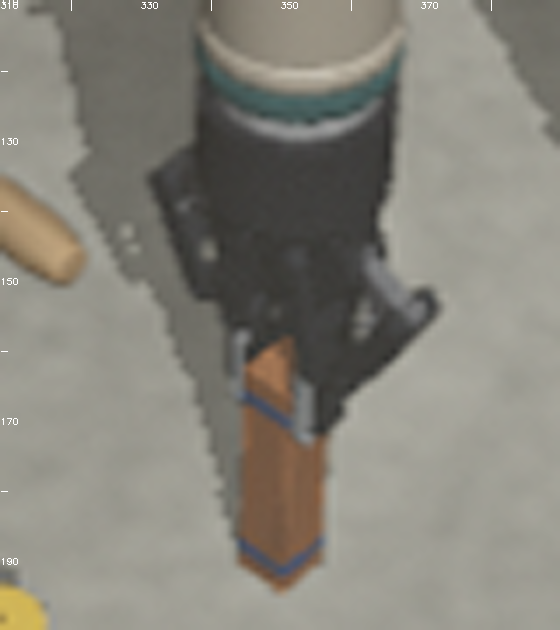

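```bash
python3 -m handwheel '-0.7 -20 0 0 0 0 0;-0.7 -40 0 0 0 0 0;-0.7 -40 0 0 0 0 0;-0.7 -40 0 0 0 0 0;-0.7 -40 0 0 0 0 0;-0.7 -25 0 0 0 0 0;-0.7 0 0 0 0 0 0;-0.7 0 0 0 0 0 0'; python3 -c "
from h import *
go([519.4,237.2,270],down(0))"
```

```text
clock: 28.6
eef_pos: [583.2, -92.9, 281.9]
tool_rot: [2.782, 1.567, 2.784]
force: [-0.3, -0.3, -0.3]
width: 24.9
t 28.6 p [583.2 -92.9 281.9] q [0.423, 0.507, -0.492, 1.577, 0.255, 1.126, -0.127] F [-0.3 -0.3 -0.3] T [0.   0.01 0.03] w 24.9
[[-0.004, -0.002, 1.0], [0.001, 1.0, 0.002], [-1.0, 0.001, -0.004]]
shift [ 12.5 330.2 -63.2]
rotvec [ 0.002 -0.004 -0.001]
```

```bash
python3 -m handwheel '-0.7 0 30 -7 0 0 0;-0.7 0 35 -7 0 0 0;-0.7 0 35 -7 0 0 0;-0.7 0 35 -7 0 0 0;-0.7 0 35 -7 0 0 0;-0.7 0 35 -7 0 0 0;-0.7 0 35 -7 0 0 0;-0.7 0 35 -6 0 0 0;-0.7 0 25 -5 0 0 0;-0.7 0 0 0 0 0 0'; python3 -c "
from h import *
go([519.4,237.2,270],down(0))"
```

```text
clock: 29.6
eef_pos: [512.1, 212.9, 264.3]
tool_rot: [-2.997, 1.538, -3.0]
force: [0.1, 0.5, -1.1]
width: 25.1
t 29.6 p [512.1 212.9 264.3] q [-0.088, 0.489, -0.533, 1.671, 0.258, 1.085, -0.701] F [ 0.1  0.5 -1.1] T [ 0.05 -0.03  0.01] w 25.1
[[-0.033, 0.003, 0.999], [-0.005, 1.0, -0.003], [-0.999, -0.005, -0.033]]
shift [-6.1 24.3  7. ]
rotvec [-0.003 -0.033  0.005]
```

```bash
python3 -m handwheel '-0.7 -5 22 6 0 -0.033 0.005;-0.7 0 3 0 0 0 0;-0.7 0 0 0 0 0 0;-0.7 0 0 0 0 0 0'; python3 -c "
from h import *
go([519.4,237.2,260],down(0))"
```

```text
clock: 30.0
eef_pos: [516.1, 234.7, 263.2]
tool_rot: [-2.484, 1.56, -2.487]
force: [-0.2, -0.1, -0.2]
width: 25.5
t 30.0 p [516.1 234.7 263.2] q [-0.134, 0.496, -0.527, 1.661, 0.277, 1.07, -0.748] F [-0.2 -0.1 -0.2] T [ 0.   -0.03  0.04] w 25.5
[[-0.008, 0.003, 1.0], [-0.006, 1.0, -0.003], [-1.0, -0.006, -0.008]]
shift [3.1 2.5 3.3]
rotvec [-0.003 -0.008  0.006]
```

```bash
python3 -m handwheel '-0.7 0 1.5 3 0 -0.008 0.006;-0.7 0 0 0 0 0 0;-0.7 0 0 0 0 0 0'; python3 -c "
from h import *
go([519.4,237.2,260],down(0))
cv2.imwrite('pics/side27.png',get_image('side'))
crop(cv2.imread('pics/side27.png'),240,170,80,100,6,'sc27')"
```

```text
clock: 30.3
eef_pos: [519.8, 232.9, 262.0]
tool_rot: [-2.123, 1.568, -2.13]
force: [0.1, -0.5, -1.1]
width: 25.2
t 30.3 p [519.8 232.9 262. ] q [-0.128, 0.496, -0.526, 1.664, 0.279, 1.059, -0.747] F [ 0.1 -0.5 -1.1] T [ 0.01 -0.03 -0.05] w 25.2
[[-0.002, 0.007, 1.0], [-0.002, 1.0, -0.007], [-1.0, -0.002, -0.002]]
shift [ 2.   4.3 -0.4]
rotvec [-0.007 -0.002  0.002]
```

View pics/sc27.png

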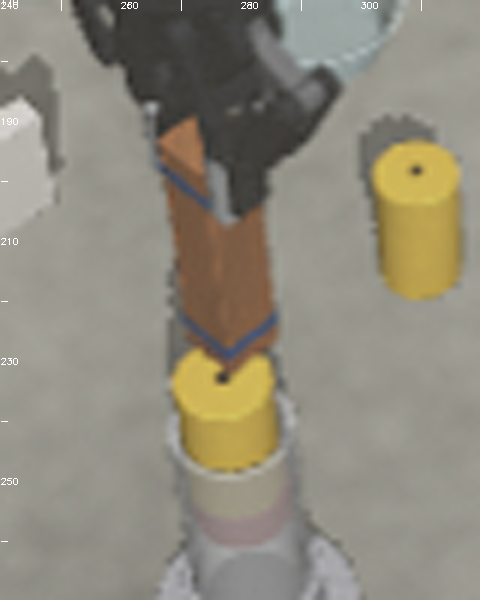

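```bash
python3 -m handwheel '-0.7 0 4.5 0 -0.005 0 0;-0.7 0 0 0 0 0 0;-0.7 0 0 0 0 0 0'; python3 -c "
from h import *
go([519.4,237.2,260],down(0))
cv2.imwrite('pics/side28.png',get_image('side'));cv2.imwrite('pics/top28.png',get_image('top'))
crop(cv2.imread('pics/side28.png'),255,200,50,60,10,'sc28');crop(cv2.imread('pics/top28.png'),220,180,60,50,9,'tc28')
p=np.array([519.4,237.5,0])
z=262-71.2
print((proj('side',[[516.6+a,238.6+b,z] for a,b in((-13,-13),(-13,13),(13,13))])-[255,200])*10)"
```

```text
clock: 30.65
eef_pos: [520.1, 237.4, 262.2]
tool_rot: [-2.009, 1.568, -2.011]
force: [0.8, -0.0, -0.9]
width: 24.6
t 30.65 p [520.1 237.4 262.2] q [-0.136, 0.499, -0.527, 1.658, 0.281, 1.062, -0.75] F [ 0.8 -0.  -0.9] T [-0.01 -0.01  0.02] w 24.6
[[-0.001, 0.002, 1.0], [-0.002, 1.0, -0.002], [-1.0, -0.002, -0.001]]
shift [ 2.2 -0.2 -0.7]
rotvec [-0.002 -0.001  0.002]
[[298. 282.]
 [215. 347.]
 [140. 285.]]
```

View pics/sc28.png

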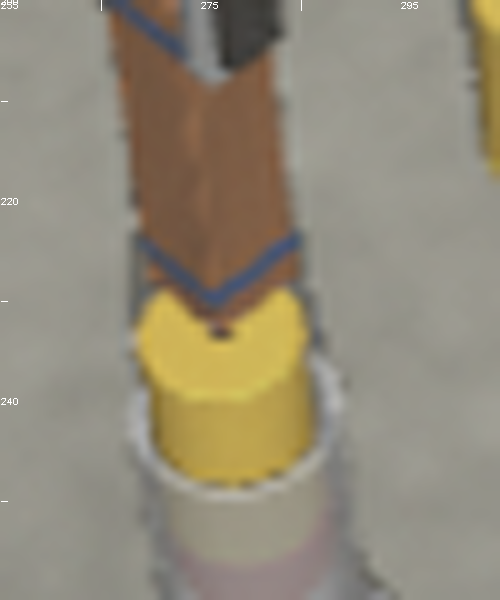

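View pics/tc28.png

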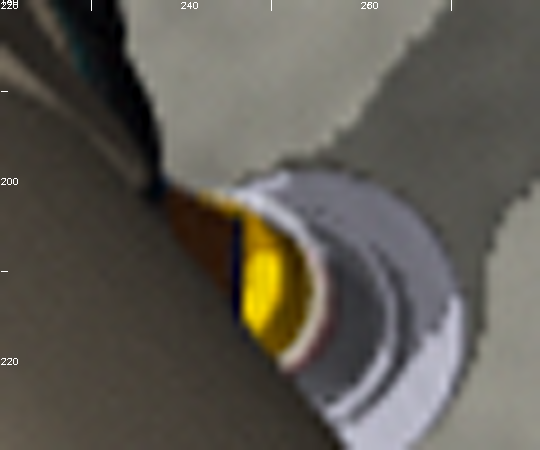

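```bash
python3 -c "
from h import *
for z in (188,191,195): print((proj('top',[[518.6+a,222.8,z] for a in (13,0,-13)])-[220,180])*9)
"
```

```text
[[245.7 220.5]
 [244.8 275.4]
 [243.9 329.4]]
[[243.9 219.6]
 [242.1 274.5]
 [241.2 328.5]]
[[240.3 217.8]
 [239.4 272.7]
 [238.5 327.6]]
```

```bash
python3 -m handwheel '-0.7 5 0 -1 0 0 0;-0.7 5 0 0 0 0 0;-0.7 0 0 0 0 0 0'|grep -E 'eef|force|rot'; python3 -m handwheel '-0.7 4 0 0 0 0 0;-0.7 0 0 0 0 0 0'|grep -E 'eef|force';python3 -m handwheel '-0.7 4 0 0 0 0 0;-0.7 0 0 0 0 0 0'|grep -E 'eef|force'
```

```text
eef_pos: [518.8, 237.4, 251.3]
tool_rot: [-2.01, 1.568, -2.012]
force: [0.3, -0.3, -0.2]
eef_pos: [518.6, 237.2, 246.6]
force: [-0.3, -0.4, -1.2]
eef_pos: [518.6, 237.2, 242.2]
force: [-0.3, -0.4, -0.6]
```

```bash
python3 -m handwheel '-0.7 4 0 0 0 0 0;-0.7 0 0 0 0 0 0'|grep -E 'eef|force'; python3 -m handwheel '-0.7 4 0 0 0 0 0;-0.7 0 0 0 0 0 0'|grep -E 'eef|force';python3 -m handwheel '-0.7 4 0 0 0 0 0;-0.7 0 0 0 0 0 0'|grep -E 'eef|force'; python3 -c "
from h import *
cv2.imwrite('pics/side29.png',get_image('side'))
crop(cv2.imread('pics/side29.png'),245,190,65,75,8,'sc29')"
```

```text
eef_pos: [519.0, 237.5, 238.5]
force: [0.0, 0.9, -1.5]
eef_pos: [519.2, 237.7, 234.7]
force: [0.2, 0.7, -1.5]
eef_pos: [519.3, 237.8, 230.6]
force: [1.0, 1.1, -0.5]
```

View pics/sc29.png

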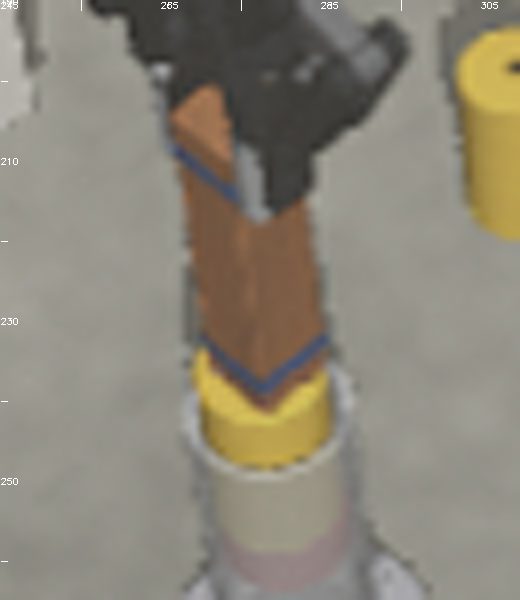

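```bash
python3 -m handwheel '-0.7 4 0 0 0 0 0;-0.7 4 0 0 0 0 0'|grep -E 'eef|force'; python3 -m handwheel '-0.7 4 0 0 0 0 0;-0.7 4 0 0 0 0 0'|grep -E 'eef|force';python3 -m handwheel '-0.7 4 0 0 0 0 0;-0.7 4 0 0 0 0 0;-0.7 4 0 0 0 0 0'|grep -E 'eef|force'; python3 -c "
from h import *
go([518.6,237.2,0],down(0))
cv2.imwrite('pics/side30.png',get_image('side'))
crop(cv2.imread('pics/side30.png'),245,190,65,75,8,'sc30')"
```

```text
eef_pos: [519.5, 238.2, 223.0]
force: [-0.3, -0.4, 4.2]
eef_pos: [519.5, 238.1, 214.5]
force: [-1.5, 0.1, 4.1]
eef_pos: [519.5, 238.2, 201.5]
force: [0.2, -0.6, 3.7]
t 32.8 p [519.5 238.2 201.5] q [-0.156, 0.561, -0.501, 1.74, 0.328, 0.924, -0.794] F [ 0.2 -0.6  3.7] T [-0.03  0.2   0.  ] w 25.1
[[0.001, 0.002, 1.0], [-0.001, 1.0, -0.002], [-1.0, -0.001, 0.001]]
shift [201.5  -0.7  -1.2]
rotvec [-0.002  0.001  0.001]
```

View pics/sc30.png

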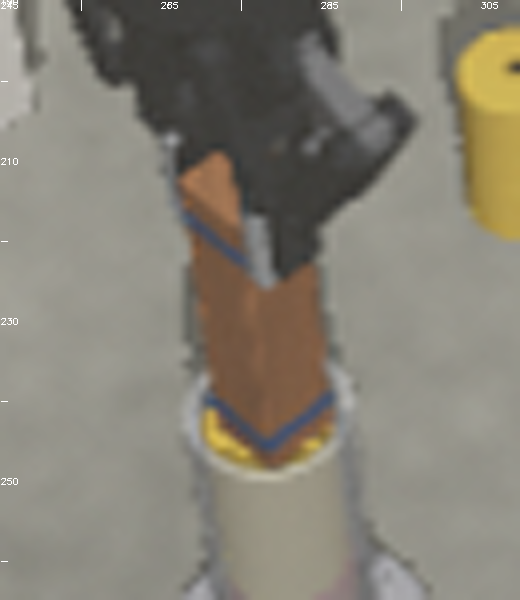

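```bash
python3 -m handwheel '-0.7 4 -0.3 -0.4 0 0 0;-0.7 4 -0.3 -0.4 0 0 0'|grep -E 'eef|force'; python3 -m handwheel '-0.7 3 0 0 0 0 0;-0.7 3 0 0 0 0 0'|grep -E 'eef|force';python3 -m handwheel '-0.7 2 0 0 0 0 0;-0.7 2 0 0 0 0 0'|grep -E 'eef|force'
```

```text
eef_pos: [519.2, 237.9, 192.6]
force: [0.6, 0.9, 4.2]
eef_pos: [519.3, 237.9, 186.1]
force: [0.1, -0.5, 3.4]
eef_pos: [519.3, 237.9, 181.6]
force: [-0.3, -1.1, 3.2]
```

```bash
python3 -m handwheel '-0.7 2 0 0 0 0 0;-0.7 2 0 0 0 0 0'|grep -E 'eef|force'; python3 -m handwheel '-0.7 2 0 0 0 0 0;-0.7 2 0 0 0 0 0'|grep -E 'eef|force';python3 -m handwheel '-0.7 2 0 0 0 0 0;-0.7 2 0 0 0 0 0'|grep -E 'eef|force'
```

```text
eef_pos: [519.9, 238.7, 179.6]
force: [-4.5, -1.3, 29.1]
eef_pos: [519.8, 238.8, 179.7]
force: [-3.5, -2.2, 17.7]
eef_pos: [519.6, 238.9, 179.7]
force: [-3.3, -1.8, 18.2]
```

```bash
python3 -m handwheel '-0.7 2 0 0 0 0 0;-0.7 2 0 0 0 0 0;-0.7 2.5 0 0 0 0 0;-0.7 2.5 0 0 0 0 0;-0.7 2.5 0 0 0 0 0;-0.7 2.5 0 0 0 0 0'|grep -E 'eef|force'; python3 -m handwheel '-0.7 2.5 0 0 0 0 0;-0.7 2.5 0 0 0 0 0'|grep -E 'eef|force'; python3 -c "
from h import *
st()
cv2.imwrite('pics/side31.png',get_image('side'))
crop(cv2.imread('pics/side31.png'),245,190,65,75,8,'sc31')"
```

```text
eef_pos: [519.2, 239.4, 179.7]
force: [-4.0, -1.9, 21.8]
eef_pos: [519.1, 239.5, 179.7]
force: [-4.5, -3.2, 21.4]
t 34.85 p [519.1 239.5 179.7] q [-0.18, 0.578, -0.48, 1.776, 0.36, 0.862, -0.832] F [-4.5 -3.2 21.4] T [-0.84  1.51  0.04] w 25.3
[[0.018, 0.004, 1.0], [-0.007, 1.0, -0.004], [-1.0, -0.007, 0.018]]
```

View pics/sc31.png

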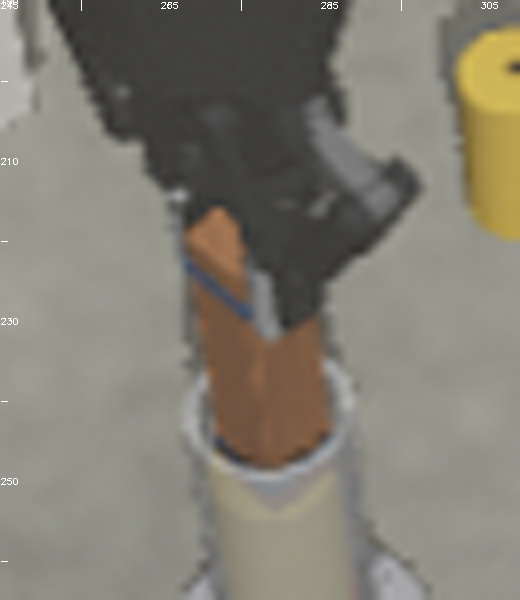

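```bash
python3 -m handwheel '-0.7 -10 0 0 0 -0.01 0.004;-0.7 -10 -1 0 0 0 0;-0.7 -20 0 0 0 0 0;-0.7 -25 0 0 0 0 0;-0.7 -25 0 0 0 0 0;-0.7 -5 0 0 0 0 0;-0.7 0 0 0 0 0 0'; python3 -c "
from h import *
go([584,-93,270],down(0))
cv2.imwrite('pics/side32.png',get_image('side'))
crop(cv2.imread('pics/side32.png'),235,170,80,95,6,'sc32')"
```

```text
clock: 35.6
eef_pos: [514.4, 236.7, 276.5]
tool_rot: [-0.255, 1.548, -0.259]
force: [0.1, -0.3, -0.4]
width: 25.0
t 35.6 p [514.4 236.7 276.5] q [-0.141, 0.465, -0.526, 1.672, 0.282, 1.062, -0.76] F [ 0.1 -0.3 -0.4] T [ 0.04 -0.   -0.01] w 25.0
[[0.022, 0.004, 1.0], [-0.006, 1.0, -0.004], [-1.0, -0.006, 0.022]]
shift [  10.  -329.4   70.6]
rotvec [-0.004  0.022  0.006]
```

View pics/sc32.png

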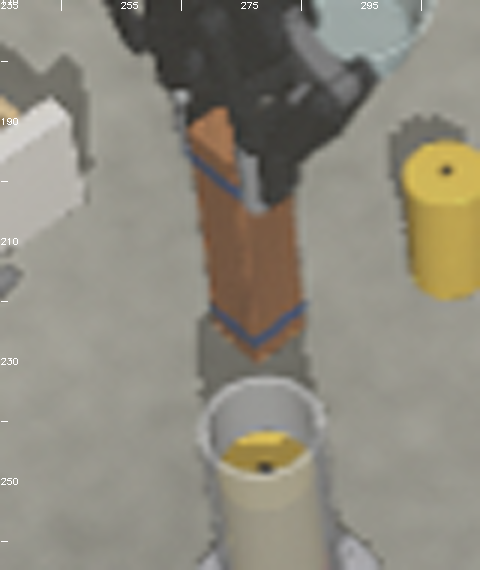

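```bash
python3 -m handwheel '-0.7 0 -30 6 0 0.01 0.003;-0.7 0 -38 7 0 0.01 0.003;-0.7 0 -40 8 0 0 0;-0.7 0 -40 8 0 0 0;-0.7 0 -40 8 0 0 0;-0.7 0 -40 8 0 0 0;-0.7 0 -40 8 0 0 0;-0.7 0 -30 6 0 0 0;-0.7 0 -15 4 0 0 0;-0.7 0 0 0 0 0 0'; python3 -c "
from h import *
go([584,-93,73],down(0))
p=proj('side',[[516.4,238.6,z] for z in(100,104,108,112,116)]);print(p.tolist())"
```

```text
clock: 36.65
eef_pos: [571.6, -88.1, 259.4]
tool_rot: [3.084, 1.547, 3.086]
force: [-0.4, 0.3, 0.1]
width: 24.8
t 36.65 p [571.6 -88.1 259.4] q [0.413, 0.519, -0.486, 1.623, 0.262, 1.09, -0.143] F [-0.4  0.3  0.1] T [ 0.01 -0.01  0.02] w 24.8
[[-0.024, -0.002, 1.0], [0.001, 1.0, 0.002], [-1.0, 0.001, -0.024]]
shift [186.1  -5.2  16.8]
rotvec [ 0.002 -0.024 -0.001]
[[280.0, 250.7], [279.9, 249.8], [279.7, 248.8], [279.6, 247.9], [279.5, 247.0]]
```

```bash
python3 -m handwheel '-0.7 20 0 5 0.002 -0.024 -0.001;-0.7 35 0 0 0 0 0;-0.7 35 0 0 0 0 0;-0.7 35 0 0 0 0 0;-0.7 25 0 0 0 0 0;-0.7 0 0 0 0 0 0;-0.7 0 0 0 0 0 0'; python3 -c "
from h import *
go([575,-88,73],down(0))"
```

```text
clock: 37.35
eef_pos: [575.3, -69.4, 103.9]
tool_rot: [1.581, 1.559, 1.598]
force: [0.7, -0.1, -0.6]
width: 24.7
t 37.35 p [575.3 -69.4 103.9] q [0.343, 0.691, -0.417, 1.805, 0.38, 0.726, -0.26] F [ 0.7 -0.1 -0.6] T [-0.05  0.   -0.01] w 24.7
[[-0.0, -0.017, 1.0], [0.012, 1.0, 0.017], [-1.0, 0.012, -0.0]]
shift [ 30.7 -19.   -0.7]
rotvec [ 0.017 -0.    -0.012]
```

```bash
python3 -m handwheel '-0.7 8 0 0 0.017 0 -0.012;-0.7 8 0 0 0 0 0;-0.7 6 0 0 0 0 0;-0.7 0 0 0 0 0 0;-0.7 0 0 0 0 0 0'; python3 -c "
from h import *
go([575,-70,71],down(0))"
```

```text
clock: 37.85
eef_pos: [579.0, -65.7, 86.4]
tool_rot: [0.173, 1.562, 0.177]
force: [-0.4, -0.5, -1.4]
width: 25.0
t 37.85 p [579.  -65.7  86.4] q [0.312, 0.712, -0.388, 1.819, 0.402, 0.681, -0.302] F [-0.4 -0.5 -1.4] T [-0.01  0.02  0.  ] w 25.0
[[0.008, -0.003, 1.0], [0.001, 1.0, 0.003], [-1.0, 0.001, 0.008]]
shift [15.4 -4.4 -4.2]
rotvec [ 0.003  0.008 -0.001]
```

```bash
python3 -m handwheel '-0.7 5 0 0 0 0.008 0;-0.7 4 0 0 0 0 0'|grep -E 'eef|force|rot'; python3 -m handwheel '-0.7 2 0 0 0 0 0;-0.7 2 0 0 0 0 0'|grep -E 'eef|force'; python3 -m handwheel '-0.7 1.5 0 0 0 0 0'|grep -E 'eef|force'; python3 -m handwheel '-0.7 1.5 0 0 0 0 0'|grep -E 'eef|force'
```

```text
eef_pos: [580.1, -66.0, 78.2]
tool_rot: [0.532, 1.568, 0.535]
force: [-0.9, -0.2, -1.5]
eef_pos: [580.0, -66.3, 73.5]
force: [0.3, 0.8, -0.4]
eef_pos: [579.8, -66.4, 71.7]
force: [-0.2, 0.5, -0.7]
eef_pos: [580.1, -66.4, 70.5]
force: [-3.8, 0.6, 17.5]
```

Touched the bench; release and inspect.

```bash
python3 -m handwheel '-0.7 0 0 0 0 0 0;-0.35 0 0 0 0 0 0;-0.2 0 0 0 0 0 0;0 0 0 0 0 0 0;0.2 0 0 0 0 0 0;0.2 0 0 0 0 0 0'; python3 -c "
from h import *
st()
cv2.imwrite('pics/side33.png',get_image('side'))
crop(cv2.imread('pics/side33.png'),300,110,80,90,7,'sc33')"
```

```text
clock: 39.05
eef_pos: [580.4, -66.4, 70.7]
tool_rot: [0.428, 1.568, 0.43]
force: [-0.3, 0.5, -1.0]
width: 51.0
t 39.05 p [580.4 -66.4  70.7] q [0.303, 0.738, -0.376, 1.818, 0.412, 0.661, -0.311] F [-0.3  0.5 -1. ] T [-0.02  0.03  0.02] w 51.0
[[0.002, -0.002, 1.0], [0.001, 1.0, 0.002], [-1.0, 0.001, 0.002]]
```

View pics/sc33.png

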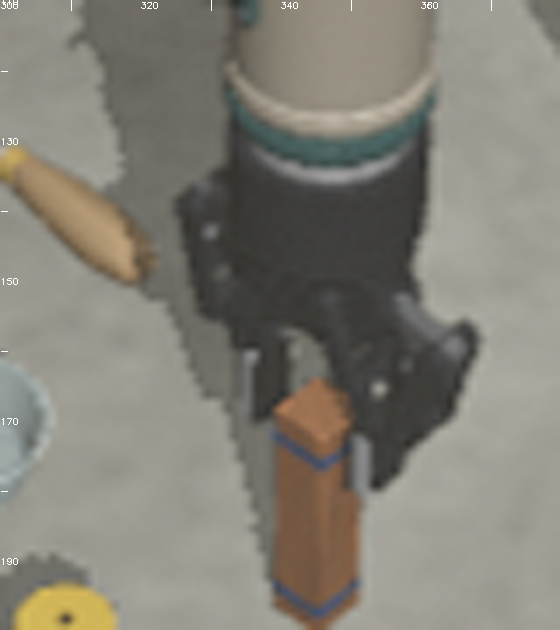

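Stick stands free. Withdraw straight up, then check everything.

```bash
python3 -m handwheel '0.2 -15 0 0 0 0 0;0.2 -20 0 0 0 0 0;0.2 -30 0 0 0 0 0;0.2 -40 0 0 0 0 0;0.2 -40 0 0 0 0 0;0.2 -20 0 0 0 0 0;0.2 0 -40 0 0 0 0;0.2 0 -40 0 0 0 0;0.2 0 -40 0 0 0 0;0.2 0 0 0 0 0 0'; python3 -m handwheel '0.2 0 -40 0 0 0 0;0.2 0 -40 0 0 0 0;0.2 0 -20 0 0 0 0;0.2 0 0 0 0 0 0'; python3 -c "
from h import *
st()
for n in('side','top'): cv2.imwrite(f'pics/{n}34.png',get_image(n))
crop(cv2.imread('pics/top34.png'),215,180,70,60,10,'tc34')
crop(cv2.imread('pics/side34.png'),250,150,110,100,7,'sc34')"
```

```text
clock: 40.1
eef_pos: [582.3, -187.4, 254.1]
tool_rot: [-0.025, 1.559, -0.015]
force: [-1.5, -0.5, 0.1]
width: 51.0
clock: 40.5
eef_pos: [583.6, -289.6, 258.8]
tool_rot: [-0.001, 1.555, 0.009]
force: [-0.7, -0.2, 0.6]
width: 50.9
t 40.5 p [ 583.6 -289.6  258.8] q [0.69, 0.61, -0.467, 1.454, 0.283, 1.13, 0.19] F [-0.7 -0.2  0.6] T [-0.02  0.02 -0.02] w 50.9
[[0.016, -0.011, 1.0], [0.0, 1.0, 0.011], [-1.0, -0.0, 0.016]]
```

View pics/sc34.png

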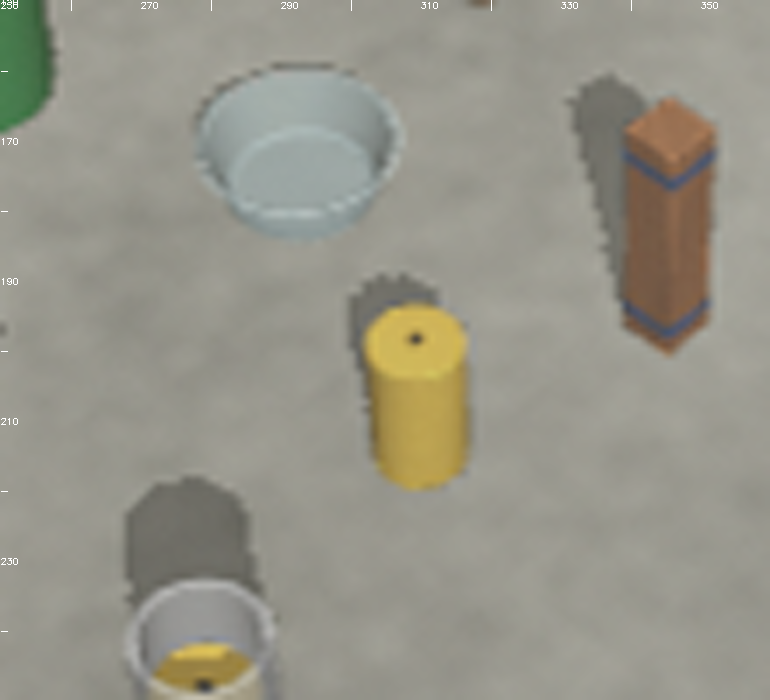

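View pics/top34.png

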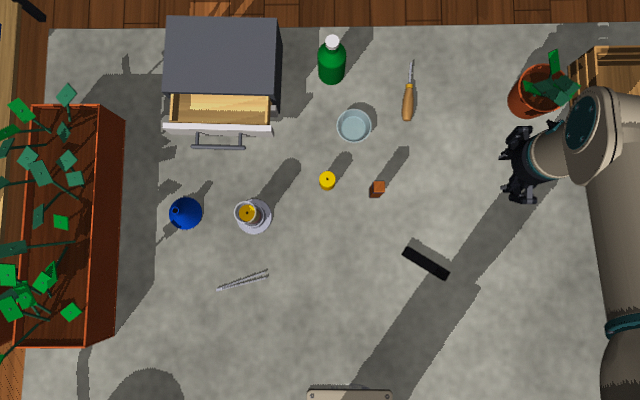

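View pics/tc34.png

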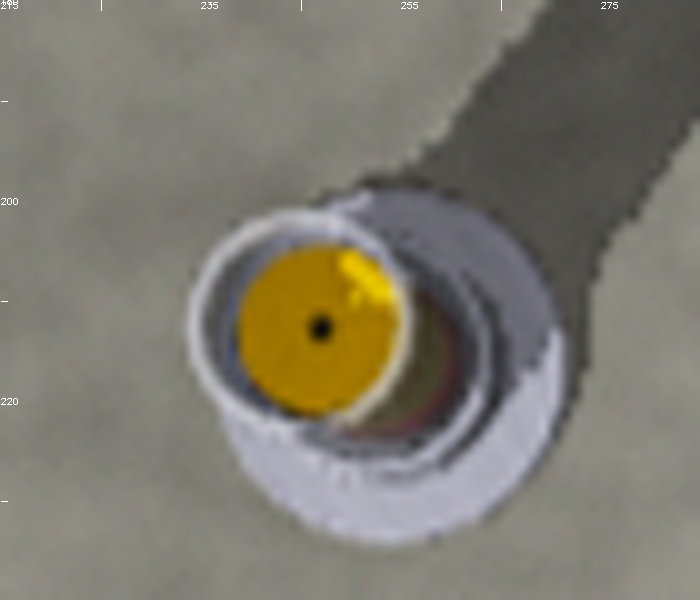

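```bash
python3 -c "
from h import *
print(atz('top',247,212.7,108), atz('top',245,212.3,140), atz('side',279,247.8,108))
print(ctrl.finish_job())"
```

```text
[520.3 236.8 108. ] [518.7 235.8 140. ] [520.  237.8 108. ]
the job is handed in; nothing more can be done
None
```

The wind light is refilled and the job is handed in at about 40.5 s of the 72 s allowed. The interface gave no verdict, so what follows rests on my own measurements.

**What I did**
1. I stood the right-hand yellow candle on the stub in the tube and released it.
2. I tipped the stick upright on the bench, let go of it, then took it again from above.
3. I pushed candle and stub down with the stick until they bottomed out.
4. I took the stick out and stood it on the bench, released.

**Last checks**
- **Push:** the resistance was about 4–5 N on the way down. It stopped hard after roughly 63 mm of travel, and I held a press of about 18–22 N there. The highest force I read was 29 N.
- **Candle:** its top is about 30 mm below the rim, within the expected 24–36 mm. By the cameras it is 1–2 mm off the tube's axis (up to 4 mm in the side view), and it looks upright.
- **Stick:** it stands free, about 300 mm from the tube.
- **Bystanders:** the dish, funnel, awl and tweezers look unmoved in the last top picture.

**What disagreed**
- **Fingertip position:** the pictures showed the fingertips about 25 mm behind the reported TCP, where the description says 8 mm ahead. I went by the pictures.
- **Finger opening:** it read 1–2 mm below the true size of the gripped objects.
- **Cameras:** the two views differed by 2–4 mm on object positions, so I used their average.

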